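# Load the module test jig, power it up and prove each module

### The arm

A 7-joint arm with a two-finger parallel gripper is mounted at the origin on the work surface. World frame = base frame: x ahead of the robot, y to its left, z up, the work surface at z = 0. Lengths are in m, angles in rad, forces in N, time in s.
With the tool pointing down it reaches from about 0.425 to 1.025 m from the base axis. Payload 9.4 kg.
Tool frame: the origin (TCP) lies midway between the tips of the shut fingers; the grasp point (between the pads) lies 19 mm behind it; z points along the fingers, y is the line along which they close (so a half turn about z gives the same grasp; the last joint's range is limited). The gripper opens to 85 mm and grips with 20 to 120 N. Pads are 22 mm wide; open, the fingers measure 114 mm over their backs; the gripper's body (76 mm by 85 mm) begins 54 mm behind the grasp point. The pads swing forward as they close: fully open they stand 13 mm farther back than shut.
Start: joints at [-1.356, 0.599, -0.003, 1.599, 0.002, 0.943, -0.08], TCP at [0.209, 0.694, 0.231] pointing down, gripper open.
Joint ranges: [-2.57, 2.57], [-0.35, 1.97], [-1.29, 1.29], [0.11, 2.56], [-1.05, 4.19], [0.11, 1.86], [-2.63, 2.63]. Speed limits (rad/s): [2.22, 2.22, 3.01, 3.01, 3.14, 3.14, 3.14].

### API

Orientations are given as a unit quaternion [w, x, y, z].
In Python, from bench import arm gives the robot as it stands.
- The arm moves only by the shell command python3 -m handwheel 'ROWS' [FORCE]. ROWS is JSON, a list of rows, each a list of 7 numbers: the turn, a rotation vector about the tool's x, y, z in rad, then the shift along the tool's x, y, z in cm, then the finger opening in cm, from 0 to 8.54. A call has 1 to 20 rows; each row is the pose to reach, as a shift and turn from the pose commanded when the call began, along the tool's axes at that moment; what a row does not reach only later rows make up. A row lasts 1/10 s, in which the tool goes at most 50 mm and 8.59 degrees, less where a joint would pass 70% of its speed; a pose out of reach is approached as far as the arm can. A call with a gripper value outside its range is refused whole. The fingers move at their own pace and stop on an object; FORCE is the grip in N (left out, the last holds). Time passes only in rows, so rows that repeat a pose let the fingers close. It gives the time, the measured TCP pose, the force, the opening and the grip force at its end, in the units of the state.
- arm.read_state(): the state, without advancing time (a new reading comes with each control period).
- arm.capture(name): name is "scene" or "top" or "wrist"; returns a dict with "color" (480x640x3 uint8, red, green, blue), "vfov" (degrees; the focal length in pixels is half the picture's height over the tangent of half this angle, whatever the lens; pixels are square), "cx", "cy" (the principal point, pixels), "dist" ([k1, k2, p1, p2, k3] as OpenCV has them; the pictures are not rectified), "position" and "rotation" of the camera in the world. Camera axes: x right, y down, z forward; pixel columns grow to the right and rows downward; lengths in m; the calibration is good to about 2 mm. A picture is of the moment at which its call begins. There is no depth.
- arm.finish_job(): hands the job in; it is judged then, once.
The state is a dict: "t": time; "joint_positions": joint angles; "joint_vel": joint speeds; "tau": joint torques, N m; "ee_pos": TCP position; "orientation": TCP orientation; "ft_force": force on the tool from outside, world axes, zero at the start; "wrist_torque": the same for the moment, N m; "grip_width": opening from 0.0 (shut) to 1.0 (fully open); "gripper_force": force on a finger pad.
Only numpy, scipy, OpenCV 4.12 (cv2) and the standard library are available. Lean on these libraries where they do the work, as an engineer would, in place of code of your own. Each camera call takes 0.05 s, during which the arm holds its last target. There are 200 camera calls.

### The job

Switch the bench supply off before touching any module, then lower each power module that lies on the table onto the bay of its own colour, sliding it about on the studs until both its holes drop over them (wide hole over the thick stud) and its flange lies flat on the deck. Switch the supply back on and do not touch the modules while it is on; then take the tester and push its prod down to the bottom of each loaded module's test opening, holding it there for two seconds, working in the order red, yellow, blue. Stand the tester back in its holder, guard resting on the block, leave the supply on for the soak run, and leave the other things on the table where they are.

Things in the scene. Friction and masses are not known exactly. Their poses are not given: they have to be found in the camera images.
- module_red: red power module, 280 g (varies): a flat aluminium flange 136 (x) x 44 (y) x 6 mm thick with a black housing with red bands and a red label on it, 64 (x) x 36 (y) mm, centred, its flat top 40 mm above the underside. Flange holes on the centre line: 11 mm dia. at x = -52 mm, 15 mm dia. at x = +52 mm. Origin: centre of the underside; z up. Grip the housing across its 36 mm (y), fingertips above the flange. Absent (None) in some runs.
- module_red_test (a point): centre of the mouth of the red module's test opening, in the housing's top at x = +16 mm, 40 mm above the underside; 12 mm dia., 30 mm deep, vertical; its axes are the module's
- module_yellow: yellow power module, 280 g (varies): a flat aluminium flange 136 (x) x 44 (y) x 6 mm thick with a black housing with yellow bands and a yellow label on it, 64 (x) x 36 (y) mm, centred, its flat top 40 mm above the underside. Flange holes on the centre line: 11 mm dia. at x = -52 mm, 15 mm dia. at x = +52 mm. Origin: centre of the underside; z up. Grip the housing across its 36 mm (y), fingertips above the flange. Absent (None) in some runs.
- module_yellow_test (a point): centre of the mouth of the yellow module's test opening, in the housing's top at x = +16 mm, 40 mm above the underside; 12 mm dia., 30 mm deep, vertical; its axes are the module's
- module_blue: blue power module, 280 g (varies): a flat aluminium flange 136 (x) x 44 (y) x 6 mm thick with a black housing with blue bands and a blue label on it, 64 (x) x 36 (y) mm, centred, its flat top 40 mm above the underside. Flange holes on the centre line: 11 mm dia. at x = -52 mm, 15 mm dia. at x = +52 mm. Origin: centre of the underside; z up. Grip the housing across its 36 mm (y), fingertips above the flange. Absent (None) in some runs.
- module_blue_test (a point): centre of the mouth of the blue module's test opening, in the housing's top at x = +16 mm, 40 mm above the underside; 12 mm dia., 30 mm deep, vertical; its axes are the module's
- jig: test jig, fixed: grey steel case 210 (x) x 290 (y) x 40 mm high with a black deck, three bays side by side 90 mm apart (y = +90 red, 0 yellow, -90 blue; from left to right seen from the robot), each marked by coloured strips on the deck's near and far edges. Origin: centre of its underside, x away from the robot.
- bay_red (a point): centre of the red bay, on the deck (40 mm above the table), midway between its two upright steel studs: x = -52 mm 8 mm dia., x = +52 mm 12 mm dia., both 14 mm high with a 2 mm taper at the tip; axes as the jig's. A seated module's origin is here, its x along this x; its holes have 3 mm of play in diameter on the studs and a module the wrong way round does not go on.
- bay_yellow (a point): centre of the yellow bay, on the deck (40 mm above the table), midway between its two upright steel studs: x = -52 mm 8 mm dia., x = +52 mm 12 mm dia., both 14 mm high with a 2 mm taper at the tip; axes as the jig's. A seated module's origin is here, its x along this x; its holes have 3 mm of play in diameter on the studs and a module the wrong way round does not go on.
- bay_blue (a point): centre of the blue bay, on the deck (40 mm above the table), midway between its two upright steel studs: x = -52 mm 8 mm dia., x = +52 mm 12 mm dia., both 14 mm high with a 2 mm taper at the tip; axes as the jig's. A seated module's origin is here, its x along this x; its holes have 3 mm of play in diameter on the studs and a module the wrong way round does not go on.
- tester: red cordless voltage tester, 120 g, kept upright in the holder: square handle 20 x 20 mm from z = 5 to 100 mm, round finger guard 36 mm dia. from z = 0 to 5, steel prod 6 mm dia. from z = 0 down to -42. Origin: centre of the guard's underside; z up the handle; x, y square to the handle's faces
- tester_tip (a point): the end of the tester's prod, 42 mm below its guard's underside
- holder: blue block, fixed, 70 x 70 x 60 mm high, that holds the tester. Origin: centre of its underside; z up; the stowed tester stands with the same yaw, give or take 0.1 rad
- holder_mouth (a point): centre of the mouth of the holder's hole, on its top, 60 mm above the table; 11 mm dia. with a 3 mm bevel, 50 mm deep, vertical; the stowed tester's guard rests on it
- psu: white bench supply, fixed, 130 (x) x 110 (y) x 55 mm high, with the isolator lever on top. Origin: centre of its underside; x away from the robot
- supply (a joint): isolator lever of the supply, rad: 0 = off (leans to the supply's -x, towards the robot and the green mark), 1.0 = on (leans to +x, towards the red mark). It starts on, stays where it is left and needs about 1 N at its ball; off below 0.15, on above 0.85. Pivot 77 mm above the table above the supply's centre, axis along the supply's y
- supply_tip (a point): centre of the lever's 26 mm orange ball, 80 mm from the pivot (147 mm above the table at either end of its travel, 157 mm upright)
- pliers: bystander: pliers with yellow and black handles, about 160 mm long, lying; leave alone
- cutters: bystander: cutters with red handles, about 160 mm long, lying; leave alone
- screwdriver: bystander: screwdriver lying; leave alone
- mug: bystander: blue mug, 80 mm dia., 90 mm high; leave alone
- tape: bystander: black roll of tape, 90 mm dia., 20 mm high; leave alone
- meter: bystander: yellow multimeter lying, 150 x 75 x 35 mm; leave alone
- spray: bystander: blue spray can, 50 mm dia., 150 mm high; leave alone
Things that resemble listed ones, but are neither listed nor needed, are in the scene too. Of the things like the psu, leave any that is pink; of the rest the larger one is meant.

How it is judged:
On the way, in this order (a step that is already met when the one before it is completed fails the run):
1. the supply is switched off (value of joint supply below 0.15 rad), for 0.1 s.
2. every module that is there sits fully down on the studs of the bay of its colour, let go, with the supply off (horizontal distance between module_red and bay_red below 0.006 m and z of module_red in the frame of bay_red below 0.003 m and angle between the x axis of module_red and the x axis of bay_red, either way round below 0.08 rad and angle between each of module_red, module_yellow, module_blue's own z axis and vertical below 0.06 rad and horizontal distance between module_yellow and bay_yellow below 0.006 m and z of module_yellow in the frame of bay_yellow below 0.003 m and angle between the x axis of module_yellow and the x axis of bay_yellow, either way round below 0.08 rad and horizontal distance between module_blue and bay_blue below 0.006 m and z of module_blue in the frame of bay_blue below 0.003 m and angle between the x axis of module_blue and the x axis of bay_blue, either way round below 0.08 rad and contact force between the fingers and module_red below 0.3 N and contact force between the fingers and module_yellow below 0.3 N and contact force between the fingers and module_blue below 0.3 N and value of joint supply below 0.15 rad), for 0.3 s.
3. the supply is switched on with the modules seated (value of joint supply above 0.85 rad and horizontal distance between module_red and bay_red below 0.006 m and z of module_red in the frame of bay_red below 0.003 m and angle between the x axis of module_red and the x axis of bay_red, either way round below 0.08 rad and angle between each of module_red, module_yellow, module_blue's own z axis and vertical below 0.06 rad and horizontal distance between module_yellow and bay_yellow below 0.006 m and z of module_yellow in the frame of bay_yellow below 0.003 m and angle between the x axis of module_yellow and the x axis of bay_yellow, either way round below 0.08 rad and horizontal distance between module_blue and bay_blue below 0.006 m and z of module_blue in the frame of bay_blue below 0.003 m and angle between the x axis of module_blue and the x axis of bay_blue, either way round below 0.08 rad), for 0.1 s.
4. the tester's tip is held at least 24 mm deep in the test opening of the red module, which is seated (z of tester_tip in the frame of module_red_test below -0.024 m and horizontal distance between tester_tip and module_red_test below 0.006 m and horizontal distance between module_red and bay_red below 0.006 m and z of module_red in the frame of bay_red below 0.003 m and angle between the x axis of module_red and the x axis of bay_red, either way round below 0.08 rad and angle between module_red's own z axis and vertical below 0.06 rad), for 1 s.
5. the tester's tip is held at least 24 mm deep in the test opening of the yellow module, which is seated (z of tester_tip in the frame of module_yellow_test below -0.024 m and horizontal distance between tester_tip and module_yellow_test below 0.006 m and horizontal distance between module_yellow and bay_yellow below 0.006 m and z of module_yellow in the frame of bay_yellow below 0.003 m and angle between the x axis of module_yellow and the x axis of bay_yellow, either way round below 0.08 rad and angle between module_yellow's own z axis and vertical below 0.06 rad), for 1 s.
6. the tester's tip is held at least 24 mm deep in the test opening of the blue module, which is seated (z of tester_tip in the frame of module_blue_test below -0.024 m and horizontal distance between tester_tip and module_blue_test below 0.006 m and horizontal distance between module_blue and bay_blue below 0.006 m and z of module_blue in the frame of bay_blue below 0.003 m and angle between the x axis of module_blue and the x axis of bay_blue, either way round below 0.08 rad and angle between module_blue's own z axis and vertical below 0.06 rad), for 1 s.
At the end, for the whole second after the job is handed in: Each present module within 6 mm of its colour bay's centre, 3 mm of the deck, aligned within 0.08 rad and level; lever on (over 0.85 rad); tester upright in the holder, its guard within 4 mm of the top and 6 mm of the centre; all let go and at rest (all of step 3 and contact force between the fingers and module_red below 0.3 N and contact force between the fingers and module_yellow below 0.3 N and contact force between the fingers and module_blue below 0.3 N and horizontal distance between tester and holder_mouth below 0.006 m and z of tester in the frame of holder_mouth below 0.004 m and angle between tester's own z axis and vertical below 0.08 rad and contact force between the fingers and tester below 0.3 N and linear speed of each of tester, module_red, module_yellow, module_blue below 0.02 m/s); the robot touches nothing.
It fails at once if a module is handled while the supply is on (value of joint supply above 0.5 rad and (contact force between the fingers and module_red above 1 N or contact force between the fingers and module_yellow above 1 N or contact force between the fingers and module_blue above 1 N)).
It fails at once if a bystander is pushed more than 50 mm from its place (distance of any of pliers, cutters, screwdriver, mug, tape, meter, spray from where it was at the start of the episode above 0.05 m).
Of module_red, module_yellow, module_blue only 2 to 3 are there at a start; the rules pass over those that are not, and their reading is None.
At some moment in a run one of module_red, module_yellow, module_blue may be knocked a few centimetres aside while the robot is not near it.
It also fails if it takes over 208 s, if anything falls off the work surface, if the arm or the gripper's body presses on something with over 40 N, if the wrist force passes 120 N, or if a joint passes its speed limit or range.

## Working session

There is one attempt and no reset: what is moved stays moved. The work goes in short steps, Python scripts to look and compute and a shell command to move; the robot and the scene stay as the last step left them, time stands still between calls to the robot, and variables do not carry over. Pictures are saved under pics/ and viewed, at most 14 in all, crops included, and the job is handed in when it is done.

```bash
ls; mkdir -p pics
cat > h.py <<'E'
import numpy as np, cv2
from bench import arm
from scipy.spatial.transform import Rotation as R
def cap(n,save=None):
    c=arm.capture(n)
    if save: cv2.imwrite('pics/'+save,cv2.cvtColor(c['color'],cv2.COLOR_RGB2BGR))
    return c
def rot(c):
    r=np.array(c['rotation']);
    return r if r.shape==(3,3) else R.from_quat(np.roll(r,-1)).as_matrix()
def K(c):
    f=240/np.tan(np.radians(c['vfov'])/2); return np.array([[f,0,c['cx']],[0,f,c['cy']],[0,0,1.]])
def ray(c,uv):
    p=cv2.undistortPoints(np.array(uv,float).reshape(-1,1,2),K(c),np.array(c['dist'],float)).reshape(-1,2)
    d=np.c_[p,np.ones(len(p))]@rot(c).T
    return np.array(c['position']),d
def plane(c,uv,z):
    o,d=ray(c,uv); return o+d*((z-o[2])/d[:,2])[:,None]
def tri(c1,u1,c2,u2):
    o1,d1=ray(c1,u1);o2,d2=ray(c2,u2);out=[]
    for a,b in zip(d1,d2):
        s=np.linalg.lstsq(np.c_[a,-b],o2-o1,rcond=None)[0]
        p=o1+a*s[0];q=o2+b*s[1];out.append(np.r_[(p+q)/2,np.linalg.norm(p-q)])
    return np.array(out)
def proj(c,P):
    Rm=rot(c).T; return cv2.projectPoints(np.array(P,float).reshape(-1,1,3),cv2.Rodrigues(Rm)[0],-Rm@np.array(c['position']),K(c),np.array(c['dist'],float))[0].reshape(-1,2)
def tool(dw):  # world vec -> tool cm
    s=arm.read_state(); q=np.roll(s['orientation'],-1)
    return R.from_quat(q).inv().apply(dw)*100
E
python3 - <<'E'
from h import *
import pickle
d={}
for n in ['scene','top','wrist']:
    c=cap(n,n+'0.png'); d[n]=c; print(n,c['position'],rot(c).round(3).tolist(),c['vfov'],c['dist'])
pickle.dump(d,open('d0.pkl','wb'))
print(arm.read_state())
E
```

```text
pics
scene [ 1.19022665 -0.68841813  1.14306766] [[0.692, 0.54, -0.479], [0.722, -0.527, 0.449], [-0.01, -0.657, -0.754]] 52.04249075676367 [-0.01679688  0.          0.          0.          0.        ]
top [ 0.26558083 -0.07808611  1.90346332] [[0.029, -0.989, 0.147], [-1.0, -0.028, 0.011], [-0.007, -0.148, -0.989]] 42.884500045819074 [-0.14443026  0.          0.          0.          0.        ]
wrist [0.13114385 0.71685685 0.37384483] [[0.288, 0.908, 0.305], [0.958, -0.272, -0.093], [-0.002, 0.319, -0.948]] 63.34402413417754 [0.00360351 0.         0.         0.         0.        ]
{'t': 0.15, 'joint_positions': array([-1.35569194,  0.59998408, -0.00257371,  1.59992719,  0.00179618,
        0.94292013, -0.07979916]), 'joint_vel': array([ 1.40723347e-03, -1.76655385e-03,  1.03815754e-03, -1.88866085e-03,
        8.93330378e-05,  1.00788150e-03,  9.89670052e-04]), 'tau': array([ 3.23874927e-03, -7.77000117e+01,  1.56670701e+00, -2.58235216e+01,
        1.25058877e-02,  6.78049473e-03,  2.58970385e-05]), 'ee_pos': array([0.20845475, 0.6940167 , 0.2305908 ]), 'orientation': array([-4.12551819e-05,  1.45344524e-01,  9.89380911e-01, -6.16841609e-04]), 'ft_force': array([-0.9737293 , -0.87389534,  0.10842943]), 'wrist_torque': array([-0.0340362 , -0.02975304, -0.03954418]), 'gripper_force': 0.0, 'grip_width': 1.0025434373503188}
```

View pics/top0.png

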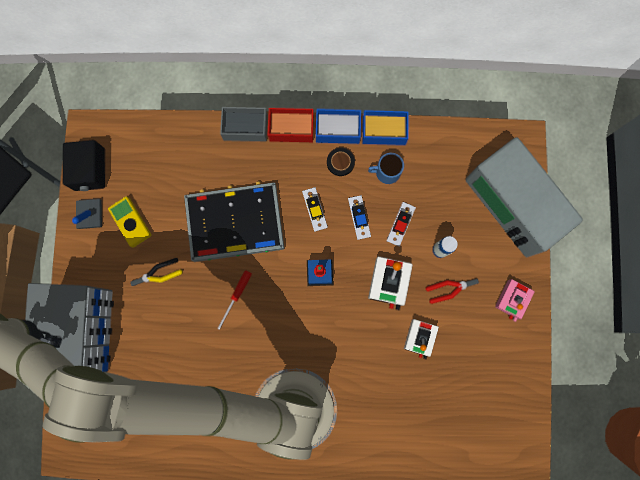

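View pics/scene0.png

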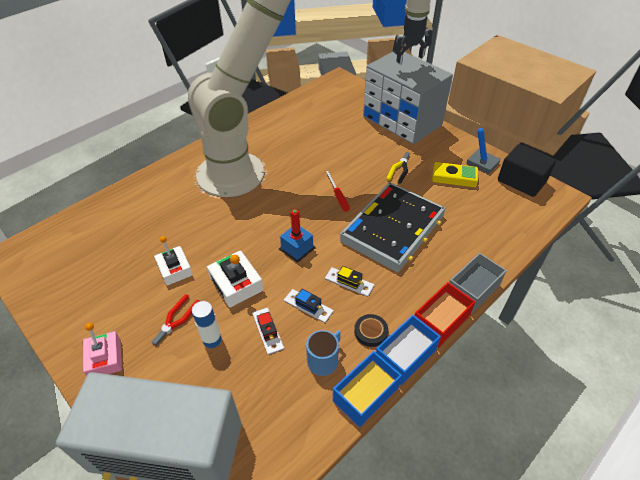

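The top view shows yellow (315,209), blue (359,217) and red (402,224) modules. It also shows the jig (235,220), the holder and tester (320,270), and the large white supply (391,280). The scene view agrees. Next I'll zoom in.

Run:
```python
import cv2,numpy as np
a=cv2.imread('pics/top0.png')[175:315,180:460]; b=cv2.imread('pics/scene0.png')[165:355,200:450]
a=cv2.resize(a,(560,280),interpolation=cv2.INTER_CUBIC)
a=cv2.resize(cv2.imread('pics/top0.png')[178:314,180:440],(780,408),interpolation=cv2.INTER_CUBIC)
cv2.imwrite('pics/ca.png',a)
cv2.imwrite('pics/cb.png',cv2.resize(b,(750,570),interpolation=cv2.INTER_CUBIC))
```

```text
(no output)
```

View pics/ca.png

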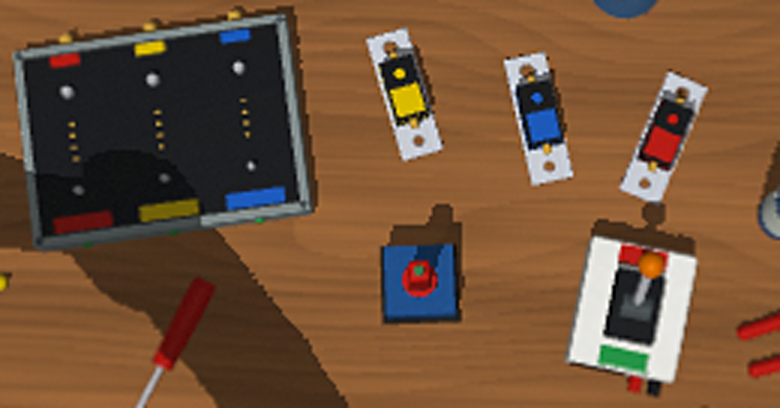

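View pics/cb.png

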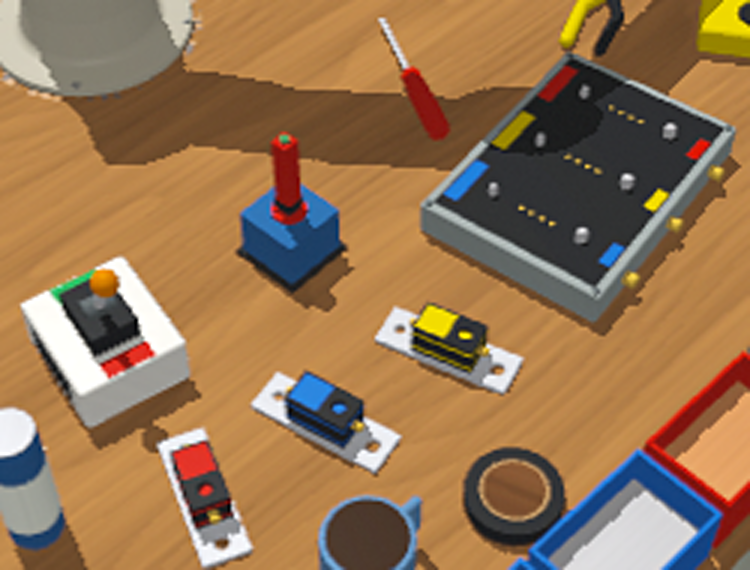

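The crops show that every module's opening and wide hole point away from the robot, and the lever's ball leans to the far red mark (on). I'll triangulate from these pixels.

Run:
```python
from h import *
import pickle
d=pickle.load(open('d0.pkl','rb'))
P=dict(ytest=((400,74),(465,335)),btest=((537,98),(340,408)),rtest=((673,118),(206,490)),
yH=((390,46),(498,370)),yh=((418,140),(400,328)),bH=((528,71),(374,446)),bh=((549,167),(280,395)),rH=((682,92),(222,543)),rh=((645,184),(182,440)),
sRf=((67,91),(670,130)),sRn=((78,189),(584,92)),sYf=((152,79),(628,181)),sYn=((164,178),(540,140)),sBf=((238,67),(582,235)),sBn=((251,165),(493,189)),
tester=((420,275),(285,140)),ball=((651,264),(104,283)))
a=np.array([v[0] for v in P.values()])/3+[180,178]; b=np.array([v[1] for v in P.values()])/3+[200,165]
for k,r in zip(P,tri(d['top'],a,d['scene'],b)): print(k,r.round(3))
h=np.array([(382,247),(458,243),(461,318),(384,324)])/3+[180,178]
print(plane(d['top'],h,.06).round(3).tolist())
q=np.array([(595,236),(694,253),(668,381),(570,361)])/3+[180,178]
print(plane(d['top'],q,.055).round(3).tolist())
s=arm.read_state();print(R.from_quat(np.roll(s['orientation'],-1)).as_matrix().round(3))
```

```text
ytest [ 0.642 -0.037  0.031  0.002]
btest [ 0.62  -0.18   0.032  0.002]
rtest [ 0.603 -0.322  0.033  0.   ]
yH [ 0.678 -0.026 -0.001  0.   ]
yh [ 0.577 -0.058  0.001  0.   ]
bH [ 0.656 -0.171 -0.001  0.003]
bh [ 0.553 -0.195 -0.     0.003]
rH [ 0.637 -0.336  0.001  0.   ]
rh [ 0.536 -0.297  0.011  0.   ]
sRf [0.612 0.308 0.043 0.001]
sRn [0.51  0.291 0.04  0.   ]
sYf [0.627 0.22  0.042 0.001]
sYn [0.524 0.202 0.039 0.001]
sBf [0.642 0.131 0.041 0.001]
sBn [0.54  0.112 0.043 0.   ]
tester [ 0.423 -0.063  0.153  0.005]
ball [ 0.439 -0.288  0.145  0.001]
[[0.457, -0.026, 0.06], [0.463, -0.102, 0.06], [0.387, -0.107, 0.06], [0.379, -0.03, 0.06]]
[[0.475, -0.241, 0.055], [0.46, -0.342, 0.055], [0.33, -0.317, 0.055], [0.348, -0.218, 0.055]]
[[-0.958  0.288 -0.   ]
 [ 0.288  0.958 -0.001]
 [-0.    -0.001 -1.   ]]
```

```bash
R='[0,0,-0.29,-42.2,-38.9,-7,8.54]'; python3 -m handwheel '[[0,0,-0.29,-42.2,-38.9,-7,8.54],[0,0,-0.29,-42.2,-38.9,-7,8.54],[0,0,-0.29,-42.2,-38.9,-7,8.54],[0,0,-0.29,-42.2,-38.9,-7,8.54],[0,0,-0.29,-42.2,-38.9,-7,8.54],[0,0,-0.29,-42.2,-38.9,-7,8.54],[0,0,-0.29,-42.2,-38.9,-7,8.54],[0,0,-0.29,-42.2,-38.9,-7,8.54],[0,0,-0.29,-42.2,-38.9,-7,8.54],[0,0,-0.29,-42.2,-38.9,-7,8.54],[0,0,-0.29,-42.2,-38.9,-7,8.54],[0,0,-0.29,-42.2,-38.9,-7,8.54],[0,0,-0.29,-42.2,-38.9,-7,8.54],[0,0,-0.29,-42.2,-38.9,-7,8.54],[0,0,-0.29,-42.2,-38.9,-7,8.54],[0,0,-0.29,-42.2,-38.9,-7,8.54]]' 20
cat >> h.py <<'E'
def go(x,y,z,yaw):  # yaw of module/bay x axis (tool x points opposite); prints turn z and shift
    s=arm.read_state(); Rm=R.from_quat(np.roll(s['orientation'],-1))
    Rt=R.from_matrix([[-np.cos(yaw),np.sin(yaw),0],[-np.sin(yaw),-np.cos(yaw),0],[0,0,-1]])
    # tool x=-dir(yaw), z down, y=z cross x
    zt=np.array([0,0,-1.]);xt=-np.array([np.cos(yaw),np.sin(yaw),0]);Rt=R.from_matrix(np.c_[xt,np.cross(zt,xt),zt])
    rv=(Rm.inv()*Rt).as_rotvec(); t=Rm.inv().apply(np.array([x,y,z])-s['ee_pos'])*100
    print('row',rv.round(4),t.round(2),'n',int(np.ceil(max(np.linalg.norm(t)/5,np.linalg.norm(rv)/.15)))+2)
E
python3 - <<'E'
from h import *
import pickle
c=cap('wrist','w1.png'); pickle.dump(c,open('w1.pkl','wb'))
print(arm.read_state()['ee_pos'],c['position'])
go(.44,-.287,.26,-.19)
E
```

```text
t: 1.75
ee_pos: [0.5, 0.2018, 0.3011]
orientation: [-0.0, -0.0, 1.0, 0.0]
ft_force: [-0.3, -0.7, 0.3]
grip_width: 1.0
gripper_force: 0.0
[0.50015282 0.20166934 0.30108754] [0.4193208  0.20081628 0.44446891]Traceback (most recent call last):
  File "<stdin>", line 5, in <module>
  File "h.py", line 32, in go
    Rt=R.from_matrix([[-np.cos(yaw),np.sin(yaw),0],[-np.sin(yaw),-np.cos(yaw),0],[0,0,-1]])
  File "scipy/spatial/transform/_rotation.pyx", line 1143, in scipy.spatial.transform._rotation.Rotation.from_matrix
ValueError: Non-positive determinant (left-handed or null coordinate frame) in rotation matrix 0: [[-0.98200424 -0.18885889  0.        ]
 [ 0.18885889 -0.98200424  0.        ]
 [ 0.          0.         -1.        ]].
```

View pics/w1.png

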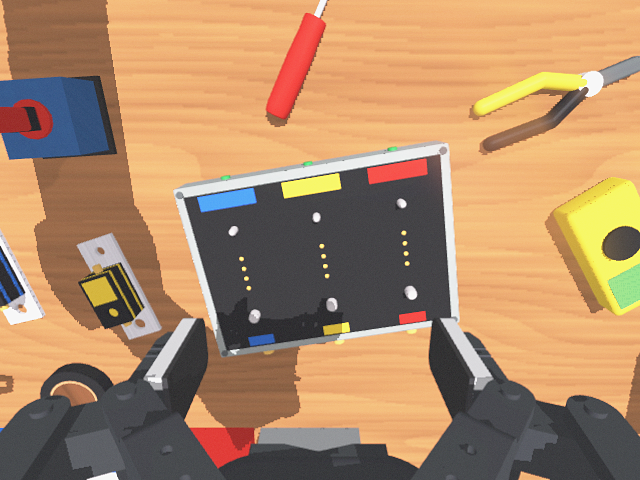

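The wrist view shows the whole jig, with case corners at about (179,192), (446,148), (458,319) and (223,354). The six studs appear as white blobs.

```bash
sed -i '/Rt=R.from_matrix(\[\[-np/d' h.py
python3 - <<'E'
from h import *
import pickle
c=pickle.load(open('w1.pkl','rb')); im=c['color'].astype(int)
cor=np.array([(179,192),(446,148),(458,319),(223,354)])
p=plane(c,cor,.04); print(p.round(4).tolist(), 'centre',p.mean(0).round(4)); 
print([np.linalg.norm(p[i]-p[(i+1)%4]).round(3) for i in range(4)])
poly=np.zeros((480,640),np.uint8); cv2.fillPoly(poly,[np.array([(195,205),(435,165),(445,308),(232,340)])],1)
m=((im.max(2)-im.min(2)<40)&(im.max(2)>75)).astype(np.uint8)*poly
n,l,s,ce=cv2.connectedComponentsWithStats(m)
for i in range(1,n):
    if s[i,4]>15: print(s[i],ce[i].round(1),plane(c,ce[i],.047).round(4))
# strips: midpoints near/far (strip centre vs bays)
d=pickle.load(open('d0.pkl','rb'))
go(.44,-.287,.26,-.19)
E
```

```text
[[0.4991, 0.055, 0.04], [0.4538, 0.3306, 0.04], [0.6495, 0.3654, 0.04], [0.6976, 0.0859, 0.04]] centre [0.575  0.2092 0.04  ]
[np.float64(0.279), np.float64(0.199), np.float64(0.284), np.float64(0.201)]
[418 165  20  31 310] [430.3 179.5] [[0.4846 0.3157 0.047 ]]
[396 198  11  11  92] [401.1 203. ] [[0.5091 0.2876 0.047 ]]
[312 212   9  11  83] [316.1 217. ] [[0.5242 0.199  0.047 ]]
[228 226  11  11  89] [233.  230.5] [[0.5391 0.1104 0.047 ]]
[404 285  14  15 161] [410.5 292.1] [[0.6114 0.3052 0.047 ]]
[326 297  12  15 150] [331.6 304.1] [[0.6265 0.2165 0.047 ]]
[248 309  13  15 149] [254.3 315.9] [[0.6417 0.1278 0.047 ]]
row [ 0.     -0.0005  0.1905] [  6.04 -48.86   4.11] n 12
```

```bash
python3 -m handwheel '[[0,0,0.19,6,-48.9,4,8.54],[0,0,0.19,6,-48.9,4,8.54],[0,0,0.19,6,-48.9,4,8.54],[0,0,0.19,6,-48.9,4,8.54],[0,0,0.19,6,-48.9,4,8.54],[0,0,0.19,6,-48.9,4,8.54],[0,0,0.19,6,-48.9,4,8.54],[0,0,0.19,6,-48.9,4,8.54],[0,0,0.19,6,-48.9,4,8.54],[0,0,0.19,6,-48.9,4,8.54],[0,0,0.19,6,-48.9,4,8.54],[0,0,0.19,6,-48.9,4,8.54],[0,0,0.19,6,-48.9,4,8.54]]'
python3 - <<'E'
from h import *
import pickle
c=cap('wrist','w2.png'); pickle.dump(c,open('w2.pkl','wb'))
d=pickle.load(open('d0.pkl','rb'))
def orange(c):
    h=cv2.cvtColor(c['color'],cv2.COLOR_RGB2HSV); m=cv2.inRange(h,(8,200,120),(17,255,255))
    n,l,s,ce=cv2.connectedComponentsWithStats(m); return [(s[i],ce[i]) for i in range(1,n) if s[i,4]>8]
for q in orange(c): print(q, plane(c,q[1],.147).round(4))
print('scene',[ (q[0][4],q[1].round(1)) for q in orange(d['scene'])])
print('top',[ (q[0][4],q[1].round(1)) for q in orange(d['top'])])
E
```

```text
t: 3.1
ee_pos: [0.4405, -0.2868, 0.2612]
orientation: [-0.0, 0.095, 0.996, 0.0]
ft_force: [0.7, 0.8, -0.1]
grip_width: 1.0
gripper_force: 0.0
(array([297, 217,  14,  29, 109], dtype=int32), array([302.91743119, 230.97247706])) [[ 0.4359 -0.2971  0.147 ]]
(array([311, 216,  23,  34, 162], dtype=int32), array([324.62345679, 231.22839506])) [[ 0.4389 -0.2824  0.147 ]]
(array([304, 238,  16,  14,  66], dtype=int32), array([311.51515152, 246.25757576])) [[ 0.448  -0.2934  0.147 ]]
scene [(np.int32(18), array([163.2, 239.9])), (np.int32(42), array([234.5, 260. ])), (np.int32(30), array([ 89.7, 326.9]))]
top [(np.int32(53), array([396.7, 266. ])), (np.int32(23), array([519.6, 306.2])), (np.int32(25), array([422.8, 347.4]))]
```

View pics/w2.png

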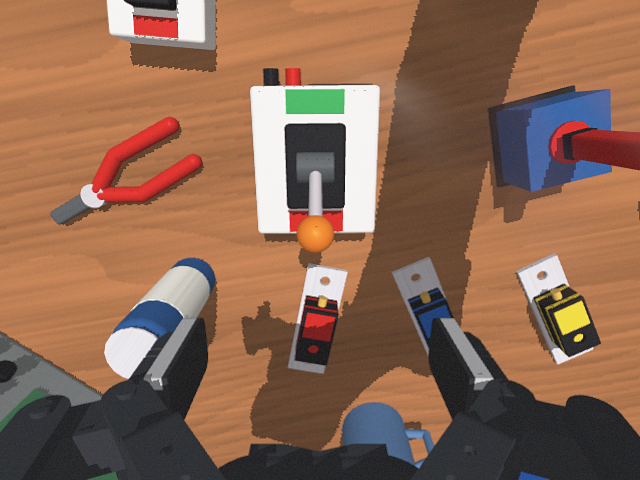

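The ball shows at (316,234), with the green mark nearest the robot and the red mark beyond it. I'll grip the ball and swing it over.

Run:
```python
from h import *
import pickle
c=pickle.load(open('w2.pkl','rb'));d=pickle.load(open('d0.pkl','rb'))
print(tri(c,[(316,234)],d['scene'],[(234.5,260)]),tri(c,[(316,234)],d['top'],[(396.7,266)]))
q=plane(c,[(251,87),(379,86),(376,232),(258,233)],.055);print(q.round(3).tolist(),q.mean(0))
# modules: label blob / opening refined: holes from this view at z=.006
print('holes red',plane(c,[(325,281)],.006),'yel',plane(c,[(542,275)],.006),'blu',plane(c,[(420,279)],.006))
print('tests r,y',plane(c,[(313,350),(578,338)],.04))
go(.440,-.289,.125,-.19)
```

```text
[[ 0.4401362  -0.28927926  0.14485664  0.00121516]] [[ 0.43871936 -0.2873995   0.14926777  0.00217361]]
[[0.331, -0.323, 0.055], [0.351, -0.218, 0.055], [0.476, -0.239, 0.055], [0.457, -0.348, 0.055]] [ 0.4038023  -0.28197656  0.055     ]
holes red [[ 0.53865701 -0.29804567  0.006     ]] yel [[ 0.57692413 -0.05997999  0.006     ]] blu [[ 0.55624581 -0.19350983  0.006     ]]
tests r,y [[ 0.60167774 -0.32367156  0.04      ]
 [ 0.64055383 -0.04079551  0.04      ]]
row [ 0.0007 -0.0001  0.001 ] [ 1.000e-02 -2.500e-01  1.363e+01] n 5
```

```bash
python3 -m handwheel '[[0,0,0,0,-0.25,13.6,8.54],[0,0,0,0,-0.25,13.6,8.54],[0,0,0,0,-0.25,13.6,8.54],[0,0,0,0,-0.25,13.6,8.54],[0,0,0,0,-0.25,13.6,2],[0,0,0,0,-0.25,13.6,2],[0,0,0,0,-0.25,13.6,2],[0,0,0,0,-0.25,13.6,2],[0,0,0,0,-0.25,13.6,2],[0,0,0,0,-0.25,13.6,2]]' 20
python3 -m handwheel '[[0,0,0,1.3,0,-0.5,2],[0,0,0,2.6,0,-0.8,2],[0,0,0,3.9,0,-1,2],[0,0,0,5.2,0,-0.8,2],[0,0,0,6.5,0,-0.4,2],[0,0,0,7.8,0,0.1,2],[0,0,0,7.9,0,0.1,2],[0,0,0,7.9,0,0.1,2],[0,0,0,7.8,0,0.1,2],[0,0,0,7.8,0,0.1,8.54],[0,0,0,7.8,0,0.1,8.54],[0,0,0,7.8,0,0.1,8.54],[0,0,0,7.8,0,0.1,8.54],[0,0,0,7.8,0,0.1,8.54],[0,0,0,7.8,0,-5,8.54],[0,0,0,7.8,0,-10,8.54],[0,0,0,7.8,0,-13.5,8.54],[0,0,0,4,0,-13.5,8.54],[0,0,0,4,0,-13.5,8.54]]'
python3 - <<'E'
from h import *
import pickle
c=cap('scene'); pickle.dump(c,open('s3.pkl','wb'))
h=cv2.cvtColor(c['color'],cv2.COLOR_RGB2HSV); m=cv2.inRange(h,(8,200,120),(17,255,255))
n,l,s,ce=cv2.connectedComponentsWithStats(m)
for i in range(1,n):
    if s[i,4]>8: print(s[i,4],ce[i],plane(c,ce[i],.147))
cap('wrist','w3.png')
# red test/hole from scene0/top
go(.587,-.317,.20,-.368)
E
```

```text
t: 4.15
ee_pos: [0.4416, -0.2893, 0.1267]
orientation: [0.002, 0.095, 0.995, 0.001]
ft_force: [5.1, 7.1, 6.3]
grip_width: 0.288
gripper_force: 19.6
t: 6.05
ee_pos: [0.4048, -0.284, 0.262]
orientation: [0.003, 0.095, 0.996, -0.001]
ft_force: [-0.1, 1.1, -0.9]
grip_width: 1.0
gripper_force: 0.0
18 [163.16666667 239.94444444] [[ 0.24890595 -0.38735174  0.147     ]]
38 [222.86842105 243.18421053] [[ 0.37257326 -0.2774443   0.147     ]]
24 [ 89.875      327.20833333] [[ 0.36611095 -0.66222534  0.147     ]]
row [ 0.     -0.0003  0.177 ] [-18.97   0.22   6.  ] n 6
```

View pics/w3.png

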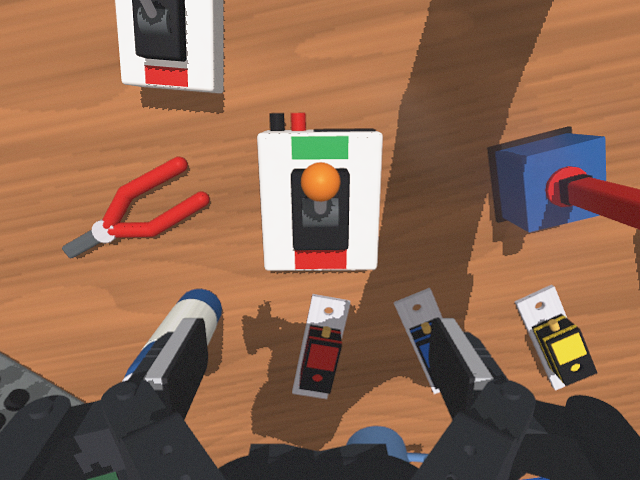

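Run:
```python
from h import *
import pickle
d=pickle.load(open('d0.pkl','rb'))['scene']
print(plane(d,[(234.5,260)],.147), proj(d,[[.366,-.2745,.147],[.3726,-.2774,.1535]]))
```

```text
[[ 0.44153363 -0.29070616  0.147     ]] [[222.29731925 241.30825091]
 [222.50844089 241.59037261]]
```

Run:
```python
from h import *
import pickle
c=cap('wrist'); pickle.dump(c,open('w4.pkl','wb'))
print(plane(c,[(321,182)],.147)); s3=pickle.load(open('s3.pkl','rb'))
print(tri(c,[(321,182)],s3,[(222.9,243.2)]),tri(c,[(321,182)],s3,[(222.5,242)]))
im=c['color'].astype(int);m=((im[...,0]>150)&(im[...,2]<90)&(im[...,1]<150)).astype(np.uint8)
n,l,s,ce=cv2.connectedComponentsWithStats(m);print([(s[i],ce[i].round(1)) for i in range(1,n) if s[i,4]>200])
go(.366,-.275,.125,-.19)
```

```text
[[ 0.36461323 -0.27479219  0.147     ]]
[[ 0.3661135  -0.27459459  0.13919167  0.00085658]] [[ 0.36537169 -0.27451752  0.14348822  0.00079238]]
[(array([     0,      0,    431,    468, 107109], dtype=int32), array([171.5, 185.1])), (array([  500,     0,   140,   205, 17874], dtype=int32), array([586.5,  86.5])), (array([145,  70,  43,  20, 616], dtype=int32), array([166.2,  80. ])), (array([ 301,  166,   39,   38, 1026], dtype=int32), array([319.9, 184.6])), (array([548, 169,  38,  34, 357], dtype=int32), array([562.2, 179.8])), (array([  464,   196,   176,   240, 21888], dtype=int32), array([563.4, 306.3])), (array([295, 253,  51,  19, 827], dtype=int32), array([320.2, 262.5])), (array([ 323,  377,  129,   79, 5056], dtype=int32), array([397.4, 415.3]))]
row [ 0.0003 -0.0015 -0.0017] [ 3.42  0.15 13.48] n 5
```

The lever now sits near the green mark, with the ball at x≈0.365, so the supply is off. Next is the red module: I'll check clearance to the spray can and hover over it.

Run:
```python
from h import *
import pickle
c=pickle.load(open('w2.pkl','rb'))
print('spray base/top',plane(c,[(188,283)],.01),plane(c,[(130,352)],.15))
go(.587,-.317,.14,-.37)
```

```text
spray base/top [[ 0.51060248 -0.44728592  0.01      ]] [[ 0.50447369 -0.44529924  0.15      ]]
row [ 0.0002 -0.0015  0.1783] [-19.07   0.24  11.95] n 7
```

```bash
python3 -m handwheel '[[0,0,0.178,-19,0.2,12,8.54],[0,0,0.178,-19,0.2,12,8.54],[0,0,0.178,-19,0.2,12,8.54],[0,0,0.178,-19,0.2,12,8.54],[0,0,0.178,-19,0.2,12,8.54],[0,0,0.178,-19,0.2,12,8.54],[0,0,0.178,-19,0.2,12,8.54],[0,0,0.178,-19,0.2,12,8.54]]'
python3 - <<'E'
from h import *
import pickle
c=cap('wrist','w5.png'); pickle.dump(c,open('w5.pkl','wb'))
E
```

```text
t: 7.0
ee_pos: [0.5855, -0.3179, 0.1406]
orientation: [-0.0, 0.184, 0.983, -0.0]
ft_force: [0.0, -0.5, 0.5]
grip_width: 1.001
gripper_force: 0.0
```

View pics/w5.png

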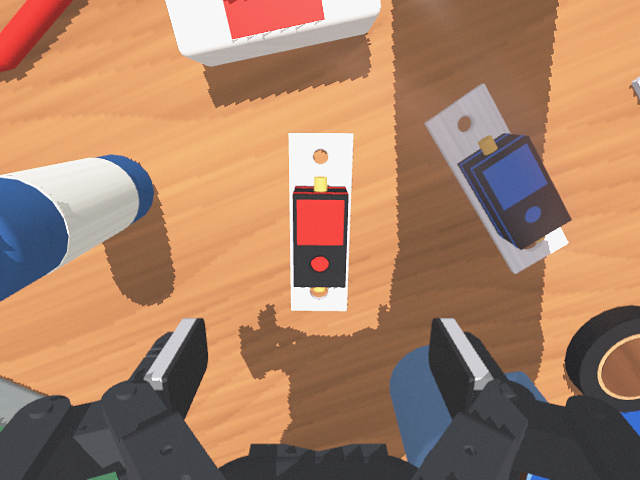

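The red module is square in view, with its near hole at (320,156) and opening at (319,264). Its edges run nearly straight down the image.

```bash
cat >> h.py <<'E'
def mod(c,hole,test):
    s=arm.read_state()
    a=plane(c,[hole],.006)[0];b=plane(c,[test],.04)[0]; v=(b-a)[:2]; yaw=np.arctan2(v[1],v[0]); u=v/np.linalg.norm(v)
    print('dist hole-test (.068)',np.linalg.norm(v).round(4),'yaw',yaw.round(4)); o=((a[:2]+52e-3*u)+(b[:2]-16e-3*u))/2
    print('origin',o.round(4)); return o,yaw
E
python3 - <<'E'
from h import *
import pickle
c=pickle.load(open('w5.pkl','rb'))
o,y=mod(c,(320.5,156.5),(319.5,264.5))
p=plane(c,[(288,133),(353,133),(347,310),(291,310)],.006); print(p.round(4).tolist(),p.mean(0))
go(*o,.012,y);
E
```

```text
dist hole-test (.068) 0.0679 yaw -0.3817
origin [ 0.5868 -0.3175]
[[0.5156, -0.3133, 0.006], [0.5319, -0.2716, 0.006], [0.6587, -0.3219, 0.006], [0.6425, -0.3637, 0.006]] [ 0.58718782 -0.31761738  0.006     ]
row [-0.0003 -0.      0.0107] [-0.07  0.08 12.9 ] n 5
```

```bash
python3 -m handwheel '[[0,0,0.01,0,0.1,5,8.54],[0,0,0.01,0,0.1,10,8.54],[0,0,0.01,0,0.1,12.9,8.54],[0,0,0.01,0,0.1,12.9,8.54],[0,0,0.01,0,0.1,12.9,8.54],[0,0,0.01,0,0.1,12.9,3],[0,0,0.01,0,0.1,12.9,3],[0,0,0.01,0,0.1,12.9,3],[0,0,0.01,0,0.1,12.9,3],[0,0,0.01,0,0.1,12.9,3],[0,0,0.01,0,0.1,12.9,3],[0,0,0.01,0,0.1,12.9,3],[0,0,0.01,0,0.1,10,3],[0,0,0.01,0,0.1,5,3],[0,0,0.01,0,0.1,0,3],[0,0,0.01,0,0.1,-6,3],[0,0,0.01,0,0.1,-6,3]]' 50
python3 - <<'E'
from h import *
print(arm.read_state()['ee_pos'])
go(.5603,.2964,.20,.170)
E
```

```text
t: 8.75
ee_pos: [0.5896, -0.3182, 0.2068]
orientation: [0.004, 0.189, 0.982, -0.001]
ft_force: [0.8, -0.3, -1.6]
grip_width: 0.412
gripper_force: 50.8
[ 0.58955909 -0.31816972  0.20683871]
row [-0.0029  0.0087 -0.5502] [25.53 55.98  0.43] n 15
```

```bash
python3 -m handwheel '[[-0.003,0.009,-0.55,25.5,56,0.4,3],[-0.003,0.009,-0.55,25.5,56,0.4,3],[-0.003,0.009,-0.55,25.5,56,0.4,3],[-0.003,0.009,-0.55,25.5,56,0.4,3],[-0.003,0.009,-0.55,25.5,56,0.4,3],[-0.003,0.009,-0.55,25.5,56,0.4,3],[-0.003,0.009,-0.55,25.5,56,0.4,3],[-0.003,0.009,-0.55,25.5,56,0.4,3],[-0.003,0.009,-0.55,25.5,56,0.4,3],[-0.003,0.009,-0.55,25.5,56,0.4,3],[-0.003,0.009,-0.55,25.5,56,0.4,3],[-0.003,0.009,-0.55,25.5,56,0.4,3],[-0.003,0.009,-0.55,25.5,56,0.4,3],[-0.003,0.009,-0.55,25.5,56,0.4,3],[-0.003,0.009,-0.55,25.5,56,0.4,3],[-0.003,0.009,-0.55,25.5,56,0.4,3]]'
python3 - <<'E'
from h import *
import pickle
go(.5603,.2964,.09,.170)
c=cap('wrist','w6.png'); pickle.dump(c,open('w6.pkl','wb'))
print(arm.read_state()['ee_pos'])
E
```

```text
t: 10.35
ee_pos: [0.5585, 0.2957, 0.1961]
orientation: [-0.004, -0.084, 0.996, 0.002]
ft_force: [0.3, -0.0, -2.4]
grip_width: 0.414
gripper_force: 50.8
row [ 0.004  -0.0082 -0.0022] [-2.700e-01 -1.000e-02  1.061e+01] n 5
[0.55868486 0.29573429 0.19626257]
```

View pics/w6.png

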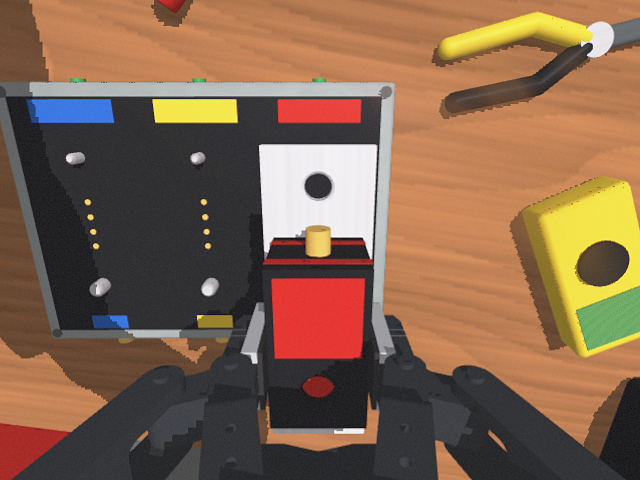

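The red module hangs square in the gripper, with its near hole at (318,186) and opening at (318,386). The yellow and blue studs are visible to check the jig pose.

Run:
```python
from h import *
import pickle
c=pickle.load(open('w6.pkl','rb'))
s=arm.read_state(); z=s['ee_pos'][2]-.012
print(z)
a=plane(c,[(318.3,186)],z+.006)[0];b=plane(c,[(318,386.5)],z+.04)[0]; v=(b-a)[:2];u=v/np.linalg.norm(v)
print(a,b,np.linalg.norm(v),np.arctan2(v[1],v[0]),'origin from hole',a[:2]+.052*u,'from test',b[:2]-.016*u, 'tcp',s['ee_pos'][:2])
e=plane(c,[(260,145),(376,145)],z+.006); print('near edge width .044',np.linalg.norm(e[0]-e[1]), 'origin',e.mean(0)[:2]+.068*u)
# studs, tip px
for n,px in dict(Yn=(198,158),Bn=(75,158.5),Yf=(210,287),Bf=(101,288)).items(): print(n,plane(c,[px],.047).round(4))
```

```text
0.18426256754271286
[0.50559772 0.28580552 0.19026257] [0.57058898 0.29657003 0.22426257] 0.06587669198831526 0.16413985366386252 origin from hole [0.5568988  0.29430252] from test [0.55480403 0.29395556] tcp [0.55868486 0.29573429]
near edge width .044 0.04343923387458286 origin [0.55750424 0.29423664]
Yn [[0.5243 0.1995 0.047 ]]
Bn [[0.5398 0.1103 0.047 ]]
Yf [[0.627  0.2168 0.047 ]]
Bf [[0.6427 0.1287 0.047 ]]
```

Run:
```python
from h import *
go(.5615,.2973,.074,.174)
```

```text
row [ 0.0043 -0.008  -0.0065] [-0.4   0.05 12.22] n 5
```

```bash
python3 -m handwheel '[[0.004,-0.008,-0.006,-0.4,0.05,5,3],[0.004,-0.008,-0.006,-0.4,0.05,9,3],[0.004,-0.008,-0.006,-0.4,0.05,12,3],[0.004,-0.008,-0.006,-0.4,0.05,12.2,3],[0.004,-0.008,-0.006,-0.4,0.05,12.2,3],[0.004,-0.008,-0.006,-0.4,0.05,12.2,3]]'
python3 - <<'E'
from h import *
import pickle
c=cap('wrist'); pickle.dump(c,open('w7.pkl','wb'))
s=arm.read_state(); print(s['ee_pos'],R.from_quat(np.roll(s['orientation'],-1)).as_matrix()[:,2],s['ft_force'])
go(.5615,.2973,.058,.174)
im=cv2.cvtColor(c['color'],cv2.COLOR_RGB2BGR)
cv2.imwrite('pics/w7c.png',cv2.resize(im[140:440,200:440],(640,800))[:600])
E
```

```text
t: 11.0
ee_pos: [0.5623, 0.2995, 0.0761]
orientation: [0.001, -0.087, 0.996, 0.001]
ft_force: [-0.6, 0.5, -1.8]
grip_width: 0.409
gripper_force: 50.6
[0.56232523 0.29973453 0.07627159] [ 0.00267858  0.0027554  -0.99999262] [ 0.09266232  0.19736414 -1.53471822]
row [0.0022 0.0031 0.0015] [ 0.13 -0.23  1.83] n 3
```

View pics/w7c.png

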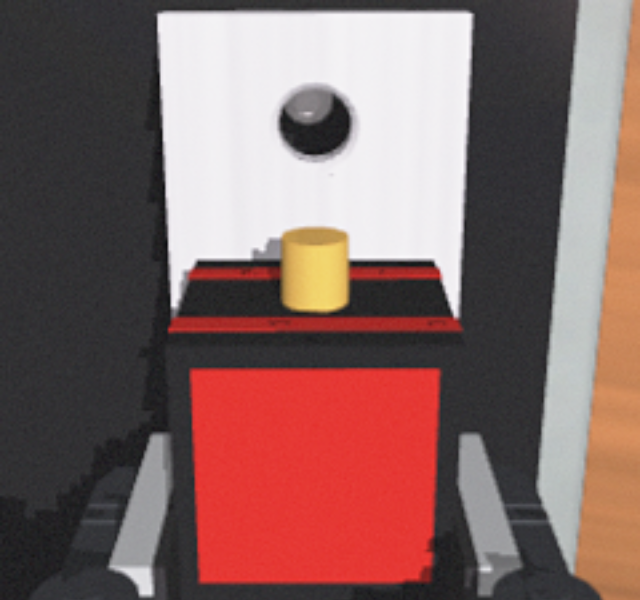

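The near stud shows through the near hole: hole centre at about (318.5,185.4), stud tip at about (315.9,177). I'll compute the remaining offset.

Run:
```python
from h import *
import pickle
c=pickle.load(open('w7.pkl','rb')); s=arm.read_state(); z=s['ee_pos'][2]-.012
H=plane(c,[(318.5,185.4)],z+.006)[0]; S=plane(c,[(315.9,176.8)],.053)[0]
print(H,S,'world delta',S-H,'tool cm',tool((S-H)*[1,1,0])); print('TCP->hole',H-s['ee_pos'])
e=plane(c,[(200+158/2.667,140+12/2.667),(200+471/2.667,140+12/2.667)],z+.006);print('edge yaw',np.arctan2((e[1]-e[0])[0],-(e[1]-e[0])[1])," width",np.linalg.norm(e[1]-e[0]))
```

```text
[0.50920208 0.28917651 0.07027159] [0.5088641  0.28804694 0.053     ] world delta [-0.00033798 -0.00112957 -0.01727159] tool cm [ 0.05300349 -0.10531844 -0.00040177]
TCP->hole [-0.05312315 -0.01055802 -0.006     ]
edge yaw -2.966499619326228  width 0.04369410784211423
```

```bash
python3 -m handwheel '[[0,0,0,0.05,-0.1,0,3],[0,0,0,0.05,-0.1,0.5,3],[0,0,0,0.05,-0.1,1,3],[0,0,0,0.05,-0.1,1.3,3],[0,0,0,0.05,-0.1,1.6,3],[0,0,0,0.05,-0.1,1.6,3],[0,0,0,0.05,-0.1,1.6,3]]'
python3 - <<'E'
from h import *
go(.5603,.2964,.052,.174)
E
```

```text
t: 11.75
ee_pos: [0.5607, 0.2986, 0.0581]
orientation: [-0.0, -0.088, 0.996, 0.001]
ft_force: [-0.8, 1.1, -1.6]
grip_width: 0.411
gripper_force: 50.6
row [ 0.0011 -0.      0.0022] [ 0.08 -0.21  0.61] n 3
```

```bash
python3 -m handwheel '[[0,0,0,0,0,0.3,3],[0,0,0,0,0,0.6,3],[0,0,0,0,0,0.75,3],[0,0,0,0,0,0.75,3],[0,0,0,0,0,0.75,3]]'
```

```text
t: 12.25
ee_pos: [0.5609, 0.2987, 0.0528]
orientation: [0.001, -0.088, 0.996, 0.001]
ft_force: [-5.9, -2.0, 20.7]
grip_width: 0.412
gripper_force: 53.6
```

```bash
python3 -m handwheel '[[0,0,0,0,0,-0.2,3],[0,0,0,0,0,-0.2,6],[0,0,0,0,0,-0.2,6],[0,0,0,0,0,-0.2,6],[0,0,0,0,0,-0.2,6],[0,0,0,0,0,-4,8.54],[0,0,0,0,0,-8,8.54],[0,0,0,0,0,-13,8.54],[0,0,0,0,0,-16,8.54],[0,0,0,0,0,-16,8.54],[0,0,0,0,0,-16,8.54]]'
python3 - <<'E'
from h import *
import pickle
c=cap('wrist','w8.png'); pickle.dump(c,open('w8.pkl','wb'))
s=arm.read_state();print(s['ee_pos'])
E
```

```text
t: 13.35
ee_pos: [0.5608, 0.2985, 0.2113]
orientation: [0.001, -0.088, 0.996, 0.001]
ft_force: [-0.7, 0.1, 0.5]
grip_width: 1.001
gripper_force: 0.0
[0.56026581 0.29820703 0.21015616]
```

View pics/w8.png

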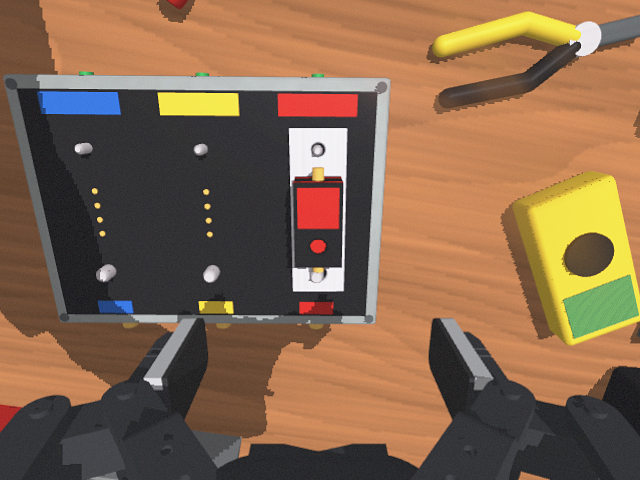

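Both studs stand up through the red module's holes, at (318,149) and (317,275), and it lies flat: seated. Yellow is next.

Run:
```python
from h import *
go(.626,-.044,.14,.31)
```

```text
row [ 0.001  -0.0004 -0.1336] [ -0.47 -34.85   6.98] n 10
```

```bash
python3 -m handwheel '[[0,0,-0.134,-0.5,-34.8,0,8.54],[0,0,-0.134,-0.5,-34.8,1,8.54],[0,0,-0.134,-0.5,-34.8,2,8.54],[0,0,-0.134,-0.5,-34.8,3,8.54],[0,0,-0.134,-0.5,-34.8,4,8.54],[0,0,-0.134,-0.5,-34.8,5,8.54],[0,0,-0.134,-0.5,-34.8,6,8.54],[0,0,-0.134,-0.5,-34.8,7,8.54],[0,0,-0.134,-0.5,-34.8,7,8.54],[0,0,-0.134,-0.5,-34.8,7,8.54]]'
cat >> h.py <<'E'
HUE=dict(r=[(0,5),(174,180)],y=[(26,34)],b=[(105,120)])
def blobs(c,col,amin=60):
    h=cv2.cvtColor(c['color'],cv2.COLOR_RGB2HSV); m=np.zeros(h.shape[:2],np.uint8)
    for lo,hi in HUE[col]: m|=cv2.inRange(h,(lo,130,50),(hi,255,255))
    m=cv2.morphologyEx(m,cv2.MORPH_OPEN,np.ones((3,3)))
    n,l,s,ce=cv2.connectedComponentsWithStats(m)
    return [(int(s[i,4]),s[i,:4].tolist(),ce[i].round(1).tolist()) for i in range(1,n) if s[i,4]>amin]
E
python3 - <<'E'
from h import *
import pickle
c5=pickle.load(open('w5.pkl','rb')); print([b for b in blobs(c5,'r')])
c=cap('wrist','w9.png'); pickle.dump(c,open('w9.pkl','wb'))
for b in blobs(c,'y'): print(b)
print(arm.read_state()['ee_pos'])
E
```

```text
t: 14.4
ee_pos: [0.626, -0.0418, 0.1393]
orientation: [-0.001, -0.155, 0.988, 0.001]
ft_force: [-0.3, 0.1, 1.0]
grip_width: 1.004
gripper_force: 0.0
[(2613, [0, 0, 72, 72], [27.4, 29.5]), (2846, [224, 0, 100, 39], [269.4, 14.7]), (2164, [296, 199, 49, 47], [319.9, 221.9]), (216, [311, 257, 18, 15], [319.4, 263.7])]
(1746, [293, 199, 47, 46], [318.9, 223.0])
(186, [308, 257, 17, 14], [315.9, 263.3])
(247, [621, 380, 19, 15], [630.8, 387.1])
[ 0.6264723  -0.04115878  0.14004216]
```

```bash
cat >> h.py <<'E'
def mod2(c,label,test,D=None):
    p=plane(c,[label,test],.04)[:,:2]; v=p[1]-p[0]; d=np.linalg.norm(v); u=v/d
    print('label-test',d.round(4),'yaw',np.arctan2(u[1],u[0]).round(4)); return p[1]-.016*u,np.arctan2(u[1],u[0])
E
python3 - <<'E'
from h import *
import pickle
print(mod2(pickle.load(open('w5.pkl','rb')),(319.9,221.9),(319.4,263.7)))
c=pickle.load(open('w9.pkl','rb'));o,y=mod2(c,(318.9,223),(315.9,263.3));print(o)
# near hole guess
u=np.array([np.cos(y),np.sin(y)]);hp=proj(c,[np.r_[o-.052*u,.006]])[0];print('pred hole',hp)
x,yy=hp.astype(int);g=cv2.cvtColor(c['color'],cv2.COLOR_RGB2GRAY)[yy-14:yy+15,x-14:x+15]
m=(g<cv2.threshold(g,0,255,cv2.THRESH_OTSU)[0]).astype(np.uint8);n,l,s,ce=cv2.connectedComponentsWithStats(m);print([(s[i,4],(ce[i]+[x-14,yy-14]).round(1)) for i in range(1,n)])
E
```

```text
label-test 0.0292 yaw -0.3808
(array([ 0.58615262, -0.317376  ]), np.float64(-0.3808150870529391))
label-test 0.0281 yaw 0.2406
[ 0.62532421 -0.04320891]
pred hole [322.75255562 154.76312737]
[(np.int32(183), array([314.4, 155.1]))]
```

Run:
```python
from h import *
import pickle
c=pickle.load(open('w9.pkl','rb'));o,y=mod(c,(314.4,155.1),(315.9,263.3))
go(*(o+[0.0005,.002]),.012,y)
```

```text
dist hole-test (.068) 0.0676 yaw 0.3264
origin [ 0.6259 -0.0445]
row [ 0.0025 -0.0001 -0.014 ] [ 0.05 -0.15 12.8 ] n 5
```

```bash
python3 -m handwheel '[[0,0,-0.014,0.05,-0.15,5,8.54],[0,0,-0.014,0.05,-0.15,10,8.54],[0,0,-0.014,0.05,-0.15,12.8,8.54],[0,0,-0.014,0.05,-0.15,12.8,8.54],[0,0,-0.014,0.05,-0.15,12.8,8.54],[0,0,-0.014,0.05,-0.15,12.8,3],[0,0,-0.014,0.05,-0.15,12.8,3],[0,0,-0.014,0.05,-0.15,12.8,3],[0,0,-0.014,0.05,-0.15,12.8,3],[0,0,-0.014,0.05,-0.15,12.8,3],[0,0,-0.014,0.05,-0.15,12.8,3],[0,0,-0.014,0.05,-0.15,12.8,3],[0,0,-0.014,0.05,-0.15,10,3],[0,0,-0.014,0.05,-0.15,5,3],[0,0,-0.014,0.05,-0.15,0,3],[0,0,-0.014,0.05,-0.15,-2,3],[0,0,-0.014,0.05,-0.15,-2,3]]' 50
python3 - <<'E'
from h import *
go(.576,.210,.12,.174)
E
```

```text
t: 16.15
ee_pos: [0.6283, -0.0452, 0.164]
orientation: [0.003, -0.161, 0.987, 0.0]
ft_force: [0.0, 0.2, -3.6]
grip_width: 0.412
gripper_force: 51.5
row [-0.0003  0.0064  0.1498] [-3.14 25.86  4.4 ] n 8
```

```bash
python3 -m handwheel '[[0,0.006,0.15,-3.1,25.8,0,3],[0,0.006,0.15,-3.1,25.8,0,3],[0,0.006,0.15,-3.1,25.8,0,3],[0,0.006,0.15,-3.1,25.8,0,3],[0,0.006,0.15,-3.1,25.8,0,3],[0,0.006,0.15,-3.1,25.8,3,3],[0,0.006,0.15,-3.1,25.8,6,3],[0,0.006,0.15,-3.1,25.8,8.7,3],[0,0.006,0.15,-3.1,25.8,8.7,3],[0,0.006,0.15,-3.1,25.8,8.7,3],[0,0.006,0.15,-3.1,25.8,8.7,3]]'
python3 - <<'E'
from h import *
import pickle
c=cap('wrist','w10.png'); pickle.dump(c,open('w10.pkl','wb'))
go(.576,.210,.076,.174)
s=arm.read_state();print(s['ee_pos'])
im=cv2.cvtColor(c['color'],cv2.COLOR_RGB2BGR); im7=cv2.cvtColor(pickle.load(open('w7.pkl','rb'))['color'],cv2.COLOR_RGB2BGR)
f=lambda i:cv2.resize(i[140:230,260:380],(480,360),interpolation=cv2.INTER_NEAREST)
for c_ in (c,pickle.load(open('w7.pkl','rb'))):
    g=cv2.cvtColor(c_['color'],cv2.COLOR_RGB2GRAY)[165:207,298:340]
    m=(g<150).astype(np.uint8);n,l,st,ce=cv2.connectedComponentsWithStats(m);print('hole',[(st[i],(ce[i]+[298,165]).round(1)) for i in range(1,n) if st[i,4]>50])
    m=((g>70)&(g<190)).astype(np.uint8);m[:,:]=m; 
    k=(cv2.erode((g<190).astype(np.uint8),np.ones((5,5)))&(g>60)).astype(np.uint8);n,l,st,ce=cv2.connectedComponentsWithStats(k);print('stud',[(st[i],(ce[i]+[298,165]).round(1)) for i in range(1,n) if st[i,4]>15])
E
```

```text
t: 17.25
ee_pos: [0.574, 0.2094, 0.0743]
orientation: [-0.003, -0.087, 0.996, 0.0]
ft_force: [0.0, -0.0, -2.9]
grip_width: 0.412
gripper_force: 51.6
row [ 0.001  -0.0047 -0.0003] [-0.18  0.02 -0.14] n 3
[0.57425015 0.20946402 0.07462022]
hole [(array([  7,  10,  27,  27, 480], dtype=int32), array([318.4, 188.1]))]
stud [(array([ 10,  11,  19,  20, 143], dtype=int32), array([317.5, 183.4]))]
hole [(array([  6,   8,  28,  26, 554], dtype=int32), array([318. , 185.7]))]
stud [(array([  9,   9,  18,  13, 128], dtype=int32), array([316.6, 179.6]))]
```

Run:
```python
import cv2
cv2.imwrite('pics/w10c.png',cv2.resize(cv2.imread('pics/w10.png')[150:240,260:380],(800,600),interpolation=cv2.INTER_CUBIC))
```

```text
(no output)
```

View pics/w10c.png

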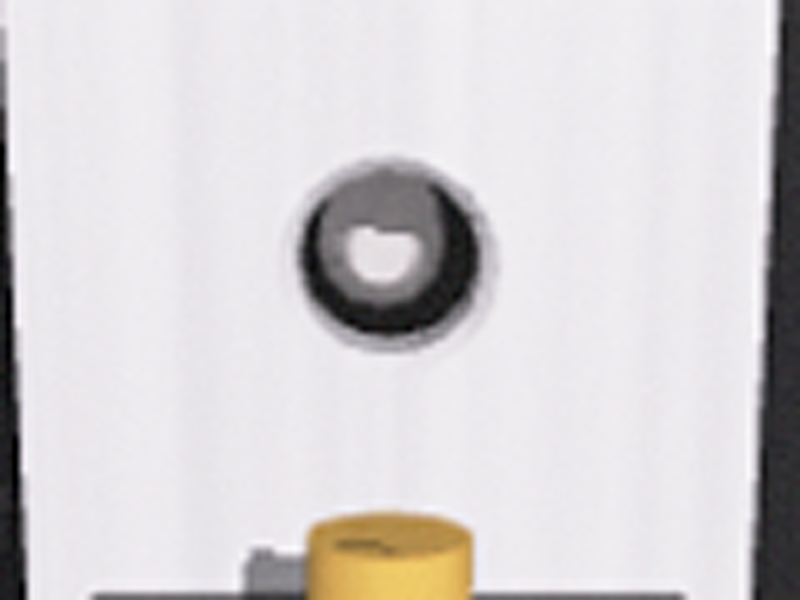

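The stud tip at about (317.4,186) sits almost centred in the hole at (318.8,187.8).

Run:
```python
from h import *
import pickle
c=pickle.load(open('w10.pkl','rb')); s=arm.read_state(); z=s['ee_pos'][2]-.012
H=plane(c,[(318.8,187.8)],z+.006)[0]; S=plane(c,[(317.4,186)],.053)[0]
print(H,S,'tool cm',tool((S-H)*[1,1,0]),'TCP->hole',H-s['ee_pos'])
```

```text
[0.52175999 0.19939906 0.06862022] [0.52387507 0.19920914 0.053     ] tool cm [-0.20503812 -0.05526837 -0.00102269] TCP->hole [-0.05249016 -0.01006496 -0.006     ]
```

```bash
python3 -m handwheel '[[0,-0.004,0,-0.2,-0.05,0,3],[0,-0.004,0,-0.2,-0.05,0,3],[0,-0.004,0,-0.2,-0.05,0.5,3],[0,-0.004,0,-0.2,-0.05,0.9,3],[0,-0.004,0,-0.2,-0.05,1.2,3],[0,-0.004,0,-0.2,-0.05,1.5,3],[0,-0.004,0,-0.2,-0.05,1.5,3]]'
```

```text
t: 18.0
ee_pos: [0.5756, 0.2094, 0.058]
orientation: [-0.001, -0.087, 0.996, 0.0]
ft_force: [-0.1, -0.4, -3.7]
grip_width: 0.409
gripper_force: 51.5
```

```bash
python3 -m handwheel '[[0,0,0,0,0,0.3,3],[0,0,0,0,0,0.5,3],[0,0,0,0,0,0.65,3],[0,0,0,0,0,0.65,3]]'
```

```text
t: 18.4
ee_pos: [0.5759, 0.2096, 0.0538]
orientation: [-0.001, -0.087, 0.996, 0.001]
ft_force: [-4.7, -1.6, 16.1]
grip_width: 0.41
gripper_force: 53.8
```

```bash
python3 -m handwheel '[[0,0,0,0,0,-0.15,3],[0,0,0,0,0,-0.15,6],[0,0,0,0,0,-0.15,6],[0,0,0,0,0,-0.15,6],[0,0,0,0,0,-0.15,6],[0,0,0,0,0,-4,7],[0,0,0,0,0,-8,8.54],[0,0,0,0,0,-13,8.54],[0,0,0,0,0,-15,8.54],[0,0,0,0,0,-15,8.54],[0,0,0,0,0,-15,8.54]]'
python3 - <<'E'
from h import *
import pickle
c=cap('wrist','w11.png'); pickle.dump(c,open('w11.pkl','wb'))
for k in 'yr': print(k,[b for b in blobs(c,k,100)])
go(.606,-.180,.14,.229)
E
```

```text
t: 19.5
ee_pos: [0.5759, 0.2095, 0.2022]
orientation: [-0.001, -0.087, 0.996, 0.0]
ft_force: [-0.8, -1.0, -0.6]
grip_width: 1.003
gripper_force: 0.0
y [(1506, [558, 13, 82, 39], [599.5, 32.9]), (1878, [277, 94, 82, 23], [317.5, 105.0]), (1787, [297, 192, 43, 42], [317.8, 212.4]), (157, [310, 245, 15, 14], [317.4, 251.5]), (103, [300, 307, 15, 9], [306.4, 310.4])]
r [(118, [284, 0, 20, 9], [293.9, 2.9]), (1887, [398, 95, 84, 23], [439.7, 106.0]), (1892, [424, 191, 48, 43], [447.1, 211.9]), (183, [434, 245, 16, 14], [441.3, 251.2]), (458, [402, 307, 36, 14], [418.6, 313.8]), (112, [97, 472, 21, 8], [108.5, 476.2])]
row [ 0.0007 -0.0029 -0.0547] [  3.73 -38.88   6.12] n 10
```

```bash
python3 -m handwheel '[[0,-0.003,-0.055,3.7,-38.9,0,8.54],[0,-0.003,-0.055,3.7,-38.9,0,8.54],[0,-0.003,-0.055,3.7,-38.9,1,8.54],[0,-0.003,-0.055,3.7,-38.9,2,8.54],[0,-0.003,-0.055,3.7,-38.9,3,8.54],[0,-0.003,-0.055,3.7,-38.9,4,8.54],[0,-0.003,-0.055,3.7,-38.9,5,8.54],[0,-0.003,-0.055,3.7,-38.9,6.1,8.54],[0,-0.003,-0.055,3.7,-38.9,6.1,8.54],[0,-0.003,-0.055,3.7,-38.9,6.1,8.54],[0,-0.003,-0.055,3.7,-38.9,6.1,8.54]]'
cat >> h.py <<'E'
def hole(c,hp,thr=None,r=14):
    x,yy=np.array(hp).astype(int);g=cv2.cvtColor(c['color'],cv2.COLOR_RGB2GRAY)[yy-r:yy+r+1,x-r:x+r+1]
    m=(g<(thr or cv2.threshold(g,0,255,cv2.THRESH_OTSU)[0])).astype(np.uint8);n,l,s,ce=cv2.connectedComponentsWithStats(m)
    return [(s[i].tolist(),(ce[i]+[x-r,yy-r]).round(1).tolist()) for i in range(1,n) if s[i,4]>30]
E
python3 - <<'E'
from h import *
import pickle
c11=pickle.load(open('w11.pkl','rb')); print('tests y,r',plane(c11,[(317.4,251.5),(441.3,251.2)],.08).round(4).tolist())
c=cap('wrist','w12.png'); pickle.dump(c,open('w12.pkl','wb'))
bl=blobs(c,'b'); [print(b) for b in bl]
print(hole(c,(319,155)))
E
```

```text
t: 20.65
ee_pos: [0.6067, -0.1786, 0.1399]
orientation: [-0.0, -0.115, 0.993, 0.001]
ft_force: [-0.2, 0.1, -0.1]
grip_width: 0.998
gripper_force: 0.0
tests y,r [[0.5908, 0.2107, 0.08], [0.575, 0.2992, 0.08]]
(7092, [499, 0, 141, 62], [573.5, 26.2])
(2197, [285, 193, 49, 46], [309.6, 215.3])
(217, [302, 250, 18, 16], [310.4, 257.5])
(153, [210, 455, 21, 13], [219.4, 460.3])
[([0, 1, 12, 16, 162], [310.1, 149.6])]
```

Run:
```python
from h import *
import pickle
c=pickle.load(open('w12.pkl','rb'))
h=hole(c,(310,149)); print(h)
o,y=mod(c,h[0][1],(310.4,257.5)); go(*(o+[0.0005,.002]),.012,y)
```

```text
[([6, 7, 16, 16, 191], [309.2, 149.6])]
dist hole-test (.068) 0.0673 yaw 0.2449
origin [ 0.6037 -0.1856]
row [ 0.002   0.0009 -0.0136] [ 0.41 -0.49 12.85] n 5
```

```bash
python3 -m handwheel '[[0.002,0,-0.014,0.4,-0.5,5,8.54],[0.002,0,-0.014,0.4,-0.5,10,8.54],[0.002,0,-0.014,0.4,-0.5,12.8,8.54],[0.002,0,-0.014,0.4,-0.5,12.8,8.54],[0.002,0,-0.014,0.4,-0.5,12.8,8.54],[0.002,0,-0.014,0.4,-0.5,12.8,3],[0.002,0,-0.014,0.4,-0.5,12.8,3],[0.002,0,-0.014,0.4,-0.5,12.8,3],[0.002,0,-0.014,0.4,-0.5,12.8,3],[0.002,0,-0.014,0.4,-0.5,12.8,3],[0.002,0,-0.014,0.4,-0.5,12.8,3],[0.002,0,-0.014,0.4,-0.5,12.8,3],[0.002,0,-0.014,0.4,-0.5,10,3],[0.002,0,-0.014,0.4,-0.5,5,3],[0.002,0,-0.014,0.4,-0.5,0,3],[0.002,0,-0.014,0.4,-0.5,-2,3],[0.002,0,-0.014,0.4,-0.5,-2,3]]' 50
python3 - <<'E'
from h import *
go(.5912,.1210,.076,.174)
E
```

```text
t: 22.4
ee_pos: [0.6058, -0.1864, 0.1647]
orientation: [0.004, -0.121, 0.993, -0.002]
ft_force: [0.7, 0.4, -3.2]
grip_width: 0.412
gripper_force: 51.2
row [-0.0037  0.0072  0.0689] [-5.92 30.22  8.8 ] n 9
```

```bash
python3 -m handwheel '[[-0.003,0.004,0.069,-5.9,30.2,0,3],[-0.003,0.004,0.069,-5.9,30.2,0,3],[-0.003,0.004,0.069,-5.9,30.2,0,3],[-0.003,0.004,0.069,-5.9,30.2,0,3],[-0.003,0.004,0.069,-5.9,30.2,0,3],[-0.003,0.004,0.069,-5.9,30.2,0,3],[-0.003,0.004,0.069,-5.9,30.2,3,3],[-0.003,0.004,0.069,-5.9,30.2,6,3],[-0.003,0.004,0.069,-5.9,30.2,8.7,3],[-0.003,0.004,0.069,-5.9,30.2,8.7,3],[-0.003,0.004,0.069,-5.9,30.2,8.7,3],[-0.003,0.004,0.069,-5.9,30.2,8.7,3]]'
python3 - <<'E'
from h import *
import pickle
c=cap('wrist','w13.png'); pickle.dump(c,open('w13.pkl','wb'))
go(.5912,.1210,.076,.174)
print(hole(c,(318,187),150,20))
cv2.imwrite('pics/w13c.png',cv2.resize(cv2.imread('pics/w13.png')[150:240,260:380],(800,600),interpolation=cv2.INTER_CUBIC))
g=cv2.cvtColor(c['color'],cv2.COLOR_RGB2GRAY)[170:206:2,302:338:2]
for r in g: print(' '.join('%3d'%v for v in r))
E
```

```text
t: 23.6
ee_pos: [0.589, 0.1211, 0.0743]
orientation: [-0.001, -0.087, 0.996, 0.001]
ft_force: [-1.2, -0.8, -2.4]
grip_width: 0.414
gripper_force: 51.3
row [ 0.0018 -0.0016 -0.0004] [-0.19 -0.05 -0.14] n 3
[([7, 8, 27, 26, 457], [318.7, 187.4])]
235 237 234 233 233 236 233 235 236 232 233 237 238 239 237 236 237 237
235 237 234 233 234 236 237 233 232 234 239 238 239 239 238 236 237 237
236 236 234 234 230 194 179 170 161 167 167 192 240 240 236 235 236 237
235 236 235 213 183 139 120 111 109 113  83  98 161 218 238 236 236 238
235 237 213 172 126 113 115 114 115 117 115  47  65 161 210 238 236 237
236 229 181 115 117 116 113 115 117 115 116  77  26  47 160 227 237 237
237 215 111 114 112 112 107 108 113 113 113  85  32  27 110 180 238 237
228 219  38 141 168 197 224 229 227 187 138  99  28  40  26 167 229 237
224 186  52 138 151 221 224 225 224 207 142 117  27  31  27 169 214 238
225 188  29 119 134 225 224 223 222 208 132  87  30  32  23 170 214 237
227 209  51 107 129 201 225 224 226 166 136  85  34  26  24 183 212 237
228 222  64  40 111 113 160 169 145 135 103  35  31  34  72 201 222 237
232 233 169  52  45  97 114 117 120  92  28  31  34  39 129 208 229 237
235 233 218 160  32  27  28  52  42  26  35  25  23 119 195 214 237 236
234 234 235 211 155  88  24  38  38  29  21  80 143 180 219 231 236 236
235 234 233 235 215 176 175 161 159 157 162 144 214 227 226 235 236 236
234 235 234 232 234 235 231 219 201 207 226 228 228 236 236 235 235 236
233 235 234 232 233 235 235 234 236 230 229 233 237 237 236 236 235 236
```

```bash
python3 - <<'E'
from h import *
import pickle
c=pickle.load(open('w13.pkl','rb')); s=arm.read_state(); z=s['ee_pos'][2]-.012
H=plane(c,[(318.6,187.6)],z+.006)[0]; S=plane(c,[(315.8,186)],.053)[0]
print('tool cm',tool((S-H)*[1,1,0]))
E
python3 -m handwheel '[[0,-0.002,0,-0.2,-0.1,0,3],[0,-0.002,0,-0.2,-0.1,0,3],[0,-0.002,0,-0.2,-0.1,0.5,3],[0,-0.002,0,-0.2,-0.1,0.9,3],[0,-0.002,0,-0.2,-0.1,1.2,3],[0,-0.002,0,-0.2,-0.1,1.5,3],[0,-0.002,0,-0.2,-0.1,1.5,3]]'
```

```text
tool cm [-0.21799678 -0.11412304 -0.00055611]
t: 24.35
ee_pos: [0.5906, 0.1207, 0.058]
orientation: [-0.001, -0.087, 0.996, 0.001]
ft_force: [-0.8, -0.2, -2.2]
grip_width: 0.414
gripper_force: 51.3
```

Below the stud tips with no force, so it is on. I'll seat it, release and check.

```bash
python3 -m handwheel '[[0,0,0,0,0,0.3,3],[0,0,0,0,0,0.5,3],[0,0,0,0,0,0.65,3],[0,0,0,0,0,0.65,3]]' 
python3 -m handwheel '[[0,0,0,0,0,-0.15,3],[0,0,0,0,0,-0.15,6],[0,0,0,0,0,-0.15,6],[0,0,0,0,0,-0.15,6],[0,0,0,0,0,-0.15,6],[0,0,0,0,0,-4,7],[0,0,0,0,0,-8,8.54],[0,0,0,0,0,-13,8.54],[0,0,0,0,0,-16,8.54],[0,0,0,0,0,-18,8.54],[0,0,0,0,0,-18,8.54],[0,0,0,0,0,-18,8.54]]'
python3 - <<'E'
from h import *
import pickle
c=cap('wrist','w14.png'); pickle.dump(c,open('w14.pkl','wb'))
for k in 'ryb': print(k,[(b,plane(c,b[2],.08).round(4).tolist()) for b in blobs(c,k,60) if b[0]<400])
go(.44,-.289,.262,-.19)
go(.366,-.275,.262,-.19)
E
```

```text
t: 24.75
ee_pos: [0.5911, 0.1209, 0.0543]
orientation: [0.0, -0.087, 0.996, 0.001]
ft_force: [-6.1, -0.3, 23.5]
grip_width: 0.415
gripper_force: 54.5
t: 25.95
ee_pos: [0.591, 0.1206, 0.232]
orientation: [-0.0, -0.087, 0.996, 0.001]
ft_force: [-0.2, 0.2, 0.3]
grip_width: 1.0
gripper_force: 0.0
r [((128, [536, 233, 13, 13], [541.7, 239.0]), [[0.5752, 0.2984, 0.08]])]
y [((126, [422, 235, 13, 12], [428.0, 240.6]), [[0.5922, 0.2093, 0.08]]), ((341, [396, 293, 31, 11], [411.0, 298.0]), [[0.644, 0.2086, 0.08]])]
b [((164, [311, 233, 15, 13], [317.9, 238.8]), [[0.606, 0.1223, 0.08]]), ((388, [301, 292, 32, 13], [316.6, 297.6]), [[0.6574, 0.1303, 0.08]]), ((145, [90, 472, 28, 8], [106.1, 476.5]), [[0.8887, -0.0429, 0.08]])]
row [ 0.0013 -0.0021  0.3644] [ 21.94 -37.71  -3.1 ] n 11
row [ 0.0013 -0.0021  0.3644] [ 28.98 -35.05  -3.08] n 12
```

View pics/w14.png

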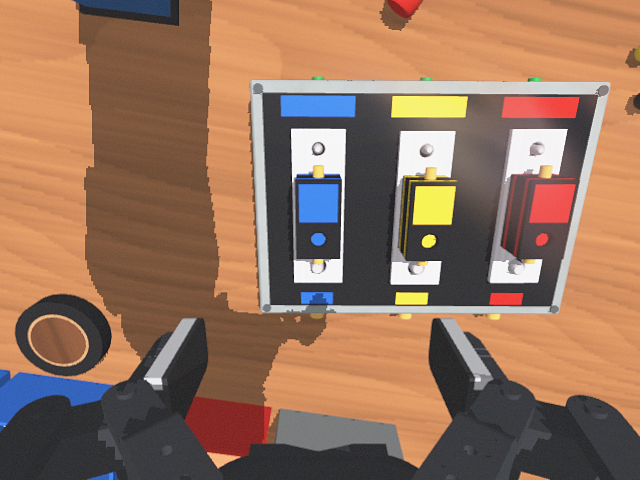

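All three modules are seated, with studs visible through every hole. Now I'll go back to the lever.

```bash
python3 -m handwheel '[[0,0,0.364,29,-35,-3,8.54],[0,0,0.364,29,-35,-3,8.54],[0,0,0.364,29,-35,-3,8.54],[0,0,0.364,29,-35,-3,8.54],[0,0,0.364,29,-35,-3,8.54],[0,0,0.364,29,-35,-3,8.54],[0,0,0.364,29,-35,-3,8.54],[0,0,0.364,29,-35,-3,8.54],[0,0,0.364,29,-35,-3,8.54],[0,0,0.364,29,-35,-3,8.54],[0,0,0.364,29,-35,-3,8.54],[0,0,0.364,29,-35,-3,8.54],[0,0,0.364,29,-35,-3,8.54],[0,0,0.364,29,-35,-3,8.54]]'
python3 - <<'E'
from h import *
go(.366,-.275,.125,-.19)
E
```

```text
t: 27.4
ee_pos: [0.367, -0.2733, 0.2613]
orientation: [-0.001, 0.093, 0.996, 0.001]
ft_force: [0.4, 0.2, 0.9]
grip_width: 1.0
gripper_force: 0.0
row [ 0.0018 -0.0019  0.0029] [ 0.04 -0.21 13.63] n 5
```

```bash
python3 -m handwheel '[[0,0,0.003,0,-0.2,5,8.54],[0,0,0.003,0,-0.2,10,8.54],[0,0,0.003,0,-0.2,13.6,8.54],[0,0,0.003,0,-0.2,13.6,8.54],[0,0,0.003,0,-0.2,13.6,8.54],[0,0,0.003,0,-0.2,13.6,2],[0,0,0.003,0,-0.2,13.6,2],[0,0,0.003,0,-0.2,13.6,2],[0,0,0.003,0,-0.2,13.6,2],[0,0,0.003,0,-0.2,13.6,2],[0,0,0.003,0,-0.2,13.6,2]]' 20
python3 -m handwheel '[[0,0,0,-1.3,0,-0.5,2],[0,0,0,-2.6,0,-0.8,2],[0,0,0,-3.9,0,-1,2],[0,0,0,-5.2,0,-0.8,2],[0,0,0,-6.5,0,-0.4,2],[0,0,0,-7.8,0,0.1,2],[0,0,0,-7.9,0,0.1,2],[0,0,0,-7.9,0,0.1,2],[0,0,0,-7.7,0,0.1,2],[0,0,0,-7.7,0,0.1,8.54],[0,0,0,-7.7,0,0.1,8.54],[0,0,0,-7.7,0,0.1,8.54],[0,0,0,-7.7,0,0.1,8.54],[0,0,0,-7.7,0,0.1,8.54],[0,0,0,-7.7,0,-5,8.54],[0,0,0,-7.7,0,-10,8.54],[0,0,0,-7.7,0,-13.5,8.54],[0,0,0,-7.7,0,-13.5,8.54],[0,0,0,-7.7,0,-13.5,8.54]]'
python3 - <<'E'
from h import *
import pickle
c=cap('wrist','w15.png'); pickle.dump(c,open('w15.pkl','wb'))
h=cv2.cvtColor(c['color'],cv2.COLOR_RGB2HSV); m=cv2.inRange(h,(8,180,120),(20,255,255))
n,l,s,ce=cv2.connectedComponentsWithStats(cv2.morphologyEx(m,cv2.MORPH_CLOSE,np.ones((5,5))))
for i in range(1,n):
    x,y,w,hh,a=s[i]
    if a>200 and w<60: print(s[i],ce[i],plane(c,[(x+w/2,y+hh/2)],.147))
c2=pickle.load(open('w2.pkl','rb'))
# tester/holder measurement in w15 and w14-like views: red handle blobs
print([b for b in blobs(c,'r',150)])
print([b for b in blobs(c,'b',500)])
E
```

```text
t: 28.5
ee_pos: [0.3661, -0.2753, 0.1265]
orientation: [-0.0, 0.096, 0.995, 0.001]
ft_force: [0.7, 5.0, 11.8]
grip_width: 0.285
gripper_force: 18.9
t: 30.4
ee_pos: [0.4416, -0.2912, 0.2613]
orientation: [0.0, 0.096, 0.995, 0.001]
ft_force: [0.2, 0.3, -0.3]
grip_width: 0.998
gripper_force: 0.0
[ 303  212   37   37 1091] [320.75802016 229.77085243] [[ 0.43924209 -0.28871323  0.147     ]]
[(858, [137, 13, 45, 23], [159.4, 23.7]), (261, [289, 65, 16, 18], [296.7, 73.7]), (3677, [96, 115, 110, 86], [145.3, 164.1]), (696, [554, 117, 39, 44], [568.1, 136.3]), (2026, [577, 126, 63, 39], [610.3, 143.4]), (267, [294, 209, 20, 20], [300.8, 216.8]), (237, [328, 209, 19, 20], [339.7, 216.4])]
[(2114, [537, 90, 79, 97], [569.8, 119.8]), (529, [576, 157, 41, 21], [594.3, 166.0]), (1348, [122, 299, 65, 35], [157.1, 315.5])]
```

The lever is on, with the ball at x≈0.439. Next, the tester.

Run:
```python
from h import *
go(.43,-.064,.26,.06)
```

```text
row [ 0.0019 -0.0013 -0.2525] [ 5.43 22.05  0.07] n 7
```

```bash
python3 -m handwheel '[[0,0,-0.252,5.4,22,0,8.54],[0,0,-0.252,5.4,22,0,8.54],[0,0,-0.252,5.4,22,0,8.54],[0,0,-0.252,5.4,22,0,8.54],[0,0,-0.252,5.4,22,0,8.54],[0,0,-0.252,5.4,22,0,8.54],[0,0,-0.252,5.4,22,0,8.54],[0,0,-0.252,5.4,22,0,8.54]]'
python3 - <<'E'
from h import *
import pickle
c=cap('wrist','w16.png'); pickle.dump(c,open('w16.pkl','wb'))
print(blobs(c,'r',150)); print(blobs(c,'b',300))
E
```

```text
t: 31.25
ee_pos: [0.4303, -0.0659, 0.2603]
orientation: [-0.001, -0.029, 1.0, 0.001]
ft_force: [-0.9, 0.4, 0.0]
grip_width: 1.0
gripper_force: 0.0
[(341, [70, 62, 18, 21], [78.4, 72.4]), (3048, [528, 106, 87, 100], [570.6, 154.5]), (1733, [300, 184, 39, 65], [319.3, 213.2]), (1078, [44, 204, 56, 30], [71.9, 218.2])]
[(4390, [280, 157, 79, 82], [319.1, 191.4]), (924, [452, 275, 61, 21], [481.7, 285.3]), (352, [493, 354, 21, 27], [505.2, 364.4])]
```

View pics/w16.png

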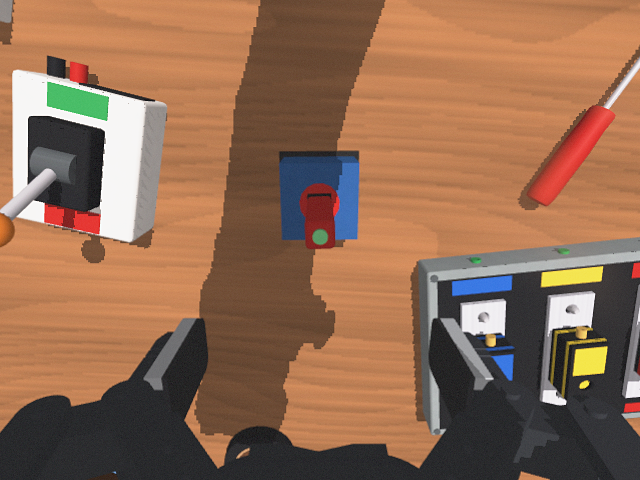

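The tester stands upright: green dot on its top at (320,237), guard at (319,202), square to the tool. Holder top corners are about (281,160) to (358,239). No more pictures to view, so numbers only from here.

Run:
```python
from h import *
import pickle
c=pickle.load(open('w16.pkl','rb'));d=pickle.load(open('d0.pkl','rb'))
print('top',plane(c,[(320,237)],.16),'guard',plane(c,[(319,203)],.065))
p=plane(c,[(281,160),(358,160),(357,239),(283,239)],.06);print('holder',p.round(4).tolist(),p.mean(0))
print(tri(c,[(320,237)],d['top'],[(180+420/3,178+273/3)]),tri(c,[(320,237)],d['scene'],[(200+285/3,165+137/3)]))
p=p.mean(0); s=arm.read_state(); print(R.from_quat(np.roll(s['orientation'],-1)).as_matrix()[:,0])
go(.4225,-.0640,.12,.06)
```

```text
top [[ 0.4271586  -0.06559444  0.16      ]] guard [[ 0.42568607 -0.06597883  0.065     ]]
holder [[0.3907, -0.1011, 0.06], [0.3868, -0.0343, 0.06], [0.4588, -0.0286, 0.06], [0.4628, -0.0973, 0.06]] [ 0.42474916 -0.06532873  0.06      ]
[[ 0.42091868 -0.06584762  0.17963748  0.00048367]] [[ 0.42734844 -0.064825    0.16095227  0.00183637]]
[-0.99836116 -0.05719523  0.00192525]
row [ 0.0013 -0.0019 -0.0028] [ 0.75  0.24 14.05] n 5
```

```bash
python3 -m handwheel '[[0,0,0,0.4,0.15,4,8.54],[0,0,0,0.4,0.15,8,8.54],[0,0,0,0.4,0.15,12,8.54],[0,0,0,0.4,0.15,14,8.54],[0,0,0,0.4,0.15,14,8.54],[0,0,0,0.4,0.15,14,8.54],[0,0,0,0.4,0.15,14,1],[0,0,0,0.4,0.15,14,1],[0,0,0,0.4,0.15,14,1],[0,0,0,0.4,0.15,14,1],[0,0,0,0.4,0.15,14,1],[0,0,0,0.4,0.15,14,1],[0,0,0,0.4,0.15,14,1],[0,0,0,0.4,0.15,14,1]]' 60
python3 -m handwheel '[[0,0,0,0,0,-1,1],[0,0,0,0,0,-2,1],[0,0,0,0,0,-4,1],[0,0,0,0,0,-6,1],[0,0,0,0,0,-9,1],[0,0,0,0,0,-12,1],[0,0,0,0,0,-12,1],[0,0,0,0,0,-12,1]]'
python3 - <<'E'
from h import *
import pickle
s=arm.read_state();print(s['ee_pos'],R.from_quat(np.roll(s['orientation'],-1)).as_matrix().round(4))
go(.5762,.3008,.20,.17)
E
```

```text
t: 32.7
ee_pos: [0.4267, -0.0634, 0.1214]
orientation: [-0.0, -0.03, 1.0, 0.001]
ft_force: [-0.6, -0.1, 8.2]
grip_width: 0.222
gripper_force: 60.5
t: 33.5
ee_pos: [0.4265, -0.0635, 0.2417]
orientation: [0.001, -0.03, 1.0, 0.001]
ft_force: [-0.1, 0.3, -0.9]
grip_width: 0.228
gripper_force: 59.5
[ 0.426495   -0.06350643  0.2417494 ] [[-0.9982 -0.0596  0.001 ]
 [-0.0596  0.9982  0.002 ]
 [-0.0011  0.0019 -1.    ]]
row [ 0.0018  0.0012 -0.1104] [-17.11  35.47   4.26] n 10
```

```bash
python3 -m handwheel '[[0.002,0.001,-0.11,-17.1,35.5,0,1],[0.002,0.001,-0.11,-17.1,35.5,0,1],[0.002,0.001,-0.11,-17.1,35.5,0,1],[0.002,0.001,-0.11,-17.1,35.5,0,1],[0.002,0.001,-0.11,-17.1,35.5,0,1],[0.002,0.001,-0.11,-17.1,35.5,0,1],[0.002,0.001,-0.11,-17.1,35.5,0,1],[0.002,0.001,-0.11,-17.1,35.5,0,1],[0.002,0.001,-0.11,-17.1,35.5,0,1],[0.002,0.001,-0.11,-17.1,35.5,2,1],[0.002,0.001,-0.11,-17.1,35.5,4,1],[0.002,0.001,-0.11,-17.1,35.5,4,1],[0.002,0.001,-0.11,-17.1,35.5,4,1]]'
python3 - <<'E'
from h import *
import pickle
s=arm.read_state();print(s['ee_pos'],R.from_quat(np.roll(s['orientation'],-1)).as_matrix()[:,2].round(4))
go(.5764,.3010,.185,.17)
c=cap('wrist','w17.png');pickle.dump(c,open('w17.pkl','wb'))
# opening ring, and predicted px of tip/opening
print(proj(c,[[.5757,.299,.08],np.r_[s['ee_pos'][:2]-[.0007,.002],s['ee_pos'][2]-.1034]]).round(1)); print([b for b in blobs(c,'r',40) if 250<b[2][0]<400])
E
```

```text
t: 34.8
ee_pos: [0.5756, 0.3002, 0.2005]
orientation: [-0.002, -0.084, 0.996, -0.001]
ft_force: [0.8, -0.4, -1.0]
grip_width: 0.225
gripper_force: 59.4
[0.57564803 0.30019696 0.20054483] [-0.0036 -0.0019 -1.    ]
row [-0.0012 -0.0039 -0.0012] [-0.09  0.07  1.55] n 3
[[318.  232.7]
 [317.  239. ]]
[(2097, [276, 72, 85, 25], [318.0, 83.9]), (2013, [297, 169, 46, 45], [319.2, 190.8]), (7978, [285, 225, 65, 173], [317.5, 311.1])]
```

```bash
python3 -m handwheel '[[-0.001,-0.004,0,-0.1,0.07,0,1],[-0.001,-0.004,0,-0.1,0.07,0.5,1],[-0.001,-0.004,0,-0.1,0.07,1,1],[-0.001,-0.004,0,-0.1,0.07,1.5,1],[-0.001,-0.004,0,-0.1,0.07,2,1],[-0.001,-0.004,0,-0.1,0.07,2.3,1],[-0.001,-0.004,0,-0.1,0.07,2.3,1]]'
```

```text
t: 35.55
ee_pos: [0.5767, 0.3016, 0.1777]
orientation: [0.001, -0.085, 0.996, 0.0]
ft_force: [-0.1, 0.9, -1.4]
grip_width: 0.225
gripper_force: 59.5
```

Tip 5 mm below the mouth with no force, so it is in. I'll continue to the bottom and hold.

```bash
python3 -m handwheel '[[0,0,0,0,0,0.6,1],[0,0,0,0,0,1.2,1],[0,0,0,0,0,1.8,1],[0,0,0,0,0,2.2,1],[0,0,0,0,0,2.4,1],[0,0,0,0,0,2.4,1]]'
```

```text
t: 36.15
ee_pos: [0.5769, 0.3017, 0.154]
orientation: [0.001, -0.085, 0.996, 0.0]
ft_force: [0.1, 1.1, -0.1]
grip_width: 0.223
gripper_force: 59.5
```

```bash
python3 -m handwheel '[[0,0,0,0,0,0.1,1],[0,0,0,0,0,0.2,1],[0,0,0,0,0,0.2,1],[0,0,0,0,0,0.2,1],[0,0,0,0,0,0.2,1],[0,0,0,0,0,0.2,1],[0,0,0,0,0,0.2,1],[0,0,0,0,0,0.2,1],[0,0,0,0,0,0.2,1],[0,0,0,0,0,0.2,1],[0,0,0,0,0,0.2,1],[0,0,0,0,0,0.2,1],[0,0,0,0,0,0.2,1],[0,0,0,0,0,0.2,1],[0,0,0,0,0,0.2,1],[0,0,0,0,0,0.2,1],[0,0,0,0,0,0.2,1],[0,0,0,0,0,0.2,1],[0,0,0,0,0,0.2,1],[0,0,0,0,0,0.2,1]]'
python3 -m handwheel '[[0,0,0,0,0,0,1],[0,0,0,0,0,0,1],[0,0,0,0,0,0,1],[0,0,0,0,0,0,1],[0,0,0,0,0,0,1],[0,0,0,0,0,-2,1],[0,0,0,0,0,-5,1],[0,0,0,0,0,-5,1],[0,0,0,0,0,-5,1]]'
python3 - <<'E'
from h import *
go(.5919,.2124,.202,.17)
E
```

```text
t: 38.15
ee_pos: [0.5773, 0.3019, 0.1533]
orientation: [0.002, -0.084, 0.996, 0.001]
ft_force: [-1.1, -0.4, 5.4]
grip_width: 0.228
gripper_force: 60.6
t: 39.05
ee_pos: [0.5771, 0.3019, 0.203]
orientation: [0.002, -0.085, 0.996, 0.001]
ft_force: [0.3, 0.3, -1.7]
grip_width: 0.224
gripper_force: 59.6
row [ 0.0015  0.0036 -0.0008] [ 0.05 -9.07  0.09] n 4
```

```bash
python3 -m handwheel '[[0.001,0.003,0,0.05,-4.5,0,1],[0.001,0.003,0,0.05,-9.05,0,1],[0.001,0.003,0,0.05,-9.05,0,1],[0.001,0.003,0,0.05,-9.05,0,1],[0.001,0.003,0,0.05,-9.05,0,1],[0.001,0.003,0,0.05,-9.05,0.6,1],[0.001,0.003,0,0.05,-9.05,1.2,1],[0.001,0.003,0,0.05,-9.05,1.8,1],[0.001,0.003,0,0.05,-9.05,2.4,1],[0.001,0.003,0,0.05,-9.05,2.4,1]]'
```

```text
t: 40.05
ee_pos: [0.5911, 0.2125, 0.1771]
orientation: [-0.001, -0.085, 0.996, -0.0]
ft_force: [-0.6, -0.8, -1.9]
grip_width: 0.225
gripper_force: 59.5
```

```bash
python3 -m handwheel '[[0,0,0,0,0,0.6,1],[0,0,0,0,0,1.2,1],[0,0,0,0,0,1.8,1],[0,0,0,0,0,2.2,1],[0,0,0,0,0,2.5,1],[0,0,0,0,0,2.5,1],[0,0,0,0,0,2.5,1],[0,0,0,0,0,2.5,1]]'
```

```text
t: 40.85
ee_pos: [0.5917, 0.2124, 0.1534]
orientation: [-0.0, -0.084, 0.996, -0.0]
ft_force: [-0.3, -0.3, 1.9]
grip_width: 0.23
gripper_force: 60.0
```

```bash
python3 -m handwheel '[[0,0,0,0,0,0.05,1],[0,0,0,0,0,0.05,1],[0,0,0,0,0,0.05,1],[0,0,0,0,0,0.05,1],[0,0,0,0,0,0.05,1],[0,0,0,0,0,0.05,1],[0,0,0,0,0,0.05,1],[0,0,0,0,0,0.05,1],[0,0,0,0,0,0.05,1],[0,0,0,0,0,0.05,1],[0,0,0,0,0,0.05,1],[0,0,0,0,0,0.05,1],[0,0,0,0,0,0.05,1],[0,0,0,0,0,0.05,1],[0,0,0,0,0,0.05,1],[0,0,0,0,0,0.05,1],[0,0,0,0,0,0.05,1],[0,0,0,0,0,0.05,1],[0,0,0,0,0,0.05,1],[0,0,0,0,0,0.05,1]]'
python3 -m handwheel '[[0,0,0,0,0,0,1],[0,0,0,0,0,0,1],[0,0,0,0,0,-2,1],[0,0,0,0,0,-5,1],[0,0,0,0,0,-5,1],[0,0,0,0,0,-5,1]]'
python3 - <<'E'
from h import *
go(.6069,.1237,.202,.17)
E
```

```text
t: 42.85
ee_pos: [0.5918, 0.2124, 0.1533]
orientation: [-0.0, -0.084, 0.996, -0.0]
ft_force: [-1.6, -0.9, 5.7]
grip_width: 0.225
gripper_force: 60.6
t: 43.45
ee_pos: [0.5919, 0.2127, 0.2032]
orientation: [0.0, -0.085, 0.996, 0.0]
ft_force: [0.9, 0.5, -1.9]
grip_width: 0.228
gripper_force: 59.6
row [ 0.0003  0.0006 -0.0006] [ 0.03 -9.02  0.12] n 4
```

```bash
python3 -m handwheel '[[0,0,0,0.03,-4.5,0,1],[0,0,0,0.03,-9,0,1],[0,0,0,0.03,-9,0,1],[0,0,0,0.03,-9,0,1],[0,0,0,0.03,-9,0,1],[0,0,0,0.03,-9,0.6,1],[0,0,0,0.03,-9,1.2,1],[0,0,0,0.03,-9,1.8,1],[0,0,0,0.03,-9,2.4,1],[0,0,0,0.03,-9,2.4,1]]'
```

```text
t: 44.45
ee_pos: [0.6059, 0.1238, 0.1777]
orientation: [-0.001, -0.085, 0.996, -0.0]
ft_force: [0.0, -0.3, -1.5]
grip_width: 0.224
gripper_force: 59.5
```

```bash
python3 -m handwheel '[[0,0,0,-0.05,0,0.6,1],[0,0,0,-0.05,0,1.2,1],[0,0,0,-0.05,0,1.8,1],[0,0,0,-0.05,0,2.2,1],[0,0,0,-0.05,0,2.5,1],[0,0,0,-0.05,0,2.55,1],[0,0,0,-0.05,0,2.55,1],[0,0,0,-0.05,0,2.55,1]]'
```

```text
t: 45.25
ee_pos: [0.607, 0.1237, 0.1534]
orientation: [-0.0, -0.084, 0.996, -0.0]
ft_force: [-0.7, -1.0, -0.4]
grip_width: 0.224
gripper_force: 59.9
```

```bash
python3 -m handwheel '[[0,0,0,0,0,0.08,1],[0,0,0,0,0,0.08,1],[0,0,0,0,0,0.08,1],[0,0,0,0,0,0.08,1],[0,0,0,0,0,0.08,1],[0,0,0,0,0,0.08,1],[0,0,0,0,0,0.08,1],[0,0,0,0,0,0.08,1],[0,0,0,0,0,0.08,1],[0,0,0,0,0,0.08,1],[0,0,0,0,0,0.08,1],[0,0,0,0,0,0.08,1],[0,0,0,0,0,0.08,1],[0,0,0,0,0,0.08,1],[0,0,0,0,0,0.08,1],[0,0,0,0,0,0.08,1],[0,0,0,0,0,0.08,1],[0,0,0,0,0,0.08,1],[0,0,0,0,0,0.08,1],[0,0,0,0,0,0.08,1]]'
python3 -m handwheel '[[0,0,0,0,0,0,1],[0,0,0,0,0,0,1],[0,0,0,0,0,-3,1],[0,0,0,0,0,-6,1],[0,0,0,0,0,-9,1],[0,0,0,0,0,-9,1],[0,0,0,0,0,-9,1]]'
python3 - <<'E'
from h import *
go(.4267,-.0634,.19,.06)
E
```

```text
t: 47.25
ee_pos: [0.6072, 0.1237, 0.1533]
orientation: [-0.0, -0.084, 0.996, -0.0]
ft_force: [-1.4, -0.1, 7.0]
grip_width: 0.225
gripper_force: 60.9
t: 47.95
ee_pos: [0.6072, 0.1239, 0.2429]
orientation: [0.0, -0.085, 0.996, 0.0]
ft_force: [0.0, -0.3, -2.6]
grip_width: 0.222
gripper_force: 59.5
row [1.000e-04 6.000e-04 1.094e-01] [ 20.95 -15.42   5.28] n 8
```

```bash
python3 -m handwheel '[[0,0,0.109,20.9,-15.4,0,1],[0,0,0.109,20.9,-15.4,0,1],[0,0,0.109,20.9,-15.4,0,1],[0,0,0.109,20.9,-15.4,0,1],[0,0,0.109,20.9,-15.4,0,1],[0,0,0.109,20.9,-15.4,0,1],[0,0,0.109,20.9,-15.4,0,1],[0,0,0.109,20.9,-15.4,3,1],[0,0,0.109,20.9,-15.4,5.3,1],[0,0,0.109,20.9,-15.4,5.3,1],[0,0,0.109,20.9,-15.4,5.3,1]]'
python3 - <<'E'
from h import *
go(.4267,-.0634,.15,.06)
E
```

```text
t: 49.05
ee_pos: [0.4276, -0.0625, 0.1894]
orientation: [-0.001, -0.031, 1.0, -0.0]
ft_force: [0.3, -0.3, -1.1]
grip_width: 0.219
gripper_force: 59.5
row [-0.0002 -0.0023  0.0014] [ 0.09 -0.09  3.94] n 3
```

```bash
python3 -m handwheel '[[0,-0.002,0,0.09,-0.09,0,1],[0,-0.002,0,0.09,-0.09,1,1],[0,-0.002,0,0.09,-0.09,2,1],[0,-0.002,0,0.09,-0.09,2.7,1],[0,-0.002,0,0.09,-0.09,3.4,1],[0,-0.002,0,0.09,-0.09,4,1],[0,-0.002,0,0.09,-0.09,4,1]]'
```

```text
t: 49.75
ee_pos: [0.4258, -0.0642, 0.1489]
orientation: [-0.0, -0.03, 1.0, -0.0]
ft_force: [0.6, 0.1, -1.4]
grip_width: 0.228
gripper_force: 59.5
```

```bash
python3 -m handwheel '[[0,0,0,-0.07,0.06,0.7,1],[0,0,0,-0.07,0.06,1.4,1],[0,0,0,-0.07,0.06,2.1,1],[0,0,0,-0.07,0.06,2.6,1],[0,0,0,-0.07,0.06,2.8,1],[0,0,0,-0.07,0.06,2.8,1],[0,0,0,-0.07,0.06,2.8,1]]'
```

```text
t: 50.45
ee_pos: [0.4268, -0.0636, 0.1217]
orientation: [0.001, -0.03, 1.0, -0.0]
ft_force: [0.0, -0.2, -0.7]
grip_width: 0.229
gripper_force: 59.5
```

```bash
python3 -m handwheel '[[0,0,0,0,0,0.1,1],[0,0,0,0,0,0.15,1],[0,0,0,0,0,0.15,1]]'
python3 -m handwheel '[[0,0,0,0,0,0,3],[0,0,0,0,0,0,5],[0,0,0,0,0,0,8.54],[0,0,0,0,0,0,8.54],[0,0,0,0,0,0,8.54],[0,0,0,0,0,0,8.54],[0,0,0,0,0,-4,8.54],[0,0,0,0,0,-8,8.54],[0,0,0,0,0,-12,8.54],[0,0,0,0,0,-14,8.54],[0,0,0,0,0,-14,8.54],[0,0,0,0,0,-14,8.54]]'
python3 - <<'E'
from h import *
import pickle
c=cap('wrist','w18.png');a=pickle.load(open('w16.pkl','rb'));print(arm.read_state()['ee_pos'])
for k in (a,c):
    h=cv2.cvtColor(k['color'],cv2.COLOR_RGB2HSV)[215:260,290:350]; m=cv2.inRange(h,(45,60,60),(85,255,255))
    n,l,s,ce=cv2.connectedComponentsWithStats(m); q=max(range(1,n),key=lambda i:s[i,4]); p=ce[q]+[290,215]; print(p,plane(k,[p],.16),[b for b in blobs(k,'r',150) if 280<b[2][0]<360])
s=cap('scene','s18.png'); d=pickle.load(open('d0.pkl','rb'))['scene']
df=cv2.absdiff(s['color'],d['color']).max(2)
for n,(x,y,w,hh) in dict(tester=(285,205,25,45),ball=(225,250,20,20),pliers=(380,145,40,45),meter=(425,155,60,40),spray=(190,295,40,60),cutters=(145,290,50,60),mug=(300,325,50,55),tape=(350,312,45,40),scr=(320,165,35,50)).items(): print(n,(df[y:y+hh,x:x+w]>60).mean().round(3),end='; ')
E
```

```text
t: 50.75
ee_pos: [0.4271, -0.0637, 0.1213]
orientation: [0.001, -0.03, 1.0, -0.0]
ft_force: [-2.6, -0.0, 21.7]
grip_width: 0.229
gripper_force: 62.7
t: 51.95
ee_pos: [0.4265, -0.0633, 0.2602]
orientation: [0.001, -0.03, 1.0, 0.0]
ft_force: [0.5, 0.2, -0.4]
grip_width: 0.997
gripper_force: 0.0
[ 0.42613548 -0.06335806  0.25958282]
[319.70555556 236.30555556] [[ 0.42669177 -0.06581619  0.16      ]] [(1733, [300, 184, 39, 65], [319.3, 213.2])]
[316.78089888 241.70786517] [[ 0.42721185 -0.06504129  0.16      ]] [(1772, [298, 187, 39, 67], [317.0, 217.4])]
tester 0.339; ball 0.01; pliers 0.2; meter 0.209; spray 0.0; cutters 0.0; mug 0.082; tape 0.087; scr 0.329;
```

```bash
python3 -c "
from h import *
c=cap('scene')
for k in 'ryb':
    for b in blobs(c,k,15):
        p=plane(c,b[2],.08)[0]
        if .53<p[0]<.62 and .07<p[1]<.35: print(k,b[0],p.round(3))
print(arm.finish_job())"
```

```text
r 65 [0.547 0.295 0.08 ]
y 72 [0.564 0.205 0.08 ]
b 30 [0.575 0.114 0.08 ]
the job is handed in; nothing more can be done
None
```

The job is handed in, with no verdict returned: all three modules seated with the supply off, supply switched back on and left on, red, yellow and blue each probed to the bottom for 2 s, and the tester back in its holder, all within about 52 s.

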